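# Scan in and load a dry-block heater

## Task

Start a heating batch: first take the barcode scanner from its cradle, aim it squarely at the barcode on the card from 5 to 15 cm away and hold it steady there for two seconds, then lay it back in its cradle. Next put every sample cell lying on the mat flat down into a pocket of the heater block, one to a pocket, and once all are in, close the heater's lid fully. Leave the jar, the blue box and the beaker alone.

Things in the scene. Friction and masses are not known exactly. Their poses are not given: they have to be found in the camera images.
- heater: white dry-block heater, fixed: open box 170 (x) x 240 (y) x 65 mm high, walls 6 mm, origin at the centre of its underside, z up, x towards its hinge side. An aluminium block fills it, top face 50 mm above the bench (15 mm below the rim), with 6 round pockets at x = -31, +31 and y = -62, 0, +62 mm. A control pod 45 mm high sticks out 50 mm past its -y end
- block_hole0 (a point): centre of the mouth of a pocket, level with the top face of the block; the pocket is 40 mm in diameter and 10 mm deep, flat-bottomed; axes as the heater's
- block_hole1 (a point): centre of the mouth of a pocket, level with the top face of the block; the pocket is 40 mm in diameter and 10 mm deep, flat-bottomed; axes as the heater's
- block_hole2 (a point): centre of the mouth of a pocket, level with the top face of the block; the pocket is 40 mm in diameter and 10 mm deep, flat-bottomed; axes as the heater's
- block_hole3 (a point): centre of the mouth of a pocket, level with the top face of the block; the pocket is 40 mm in diameter and 10 mm deep, flat-bottomed; axes as the heater's
- block_hole4 (a point): centre of the mouth of a pocket, level with the top face of the block; the pocket is 40 mm in diameter and 10 mm deep, flat-bottomed; axes as the heater's
- block_hole5 (a point): centre of the mouth of a pocket, level with the top face of the block; the pocket is 40 mm in diameter and 10 mm deep, flat-bottomed; axes as the heater's
- heater_lid (a joint): angle of the heater's hinged lid: 0 is shut flat on the rim, about 2 rad is open, standing up and leaning well back. A stiff hinge: the lid stays where it is left. The lid is a slab 170 x 240 x 10 mm, 0.3 kg, about 3 N at the handle moves it
- heater_lid_hinge (a point): middle of the lid's hinge axis, on the heater's +x rim, 65.5 mm above the bench; it turns with the lid, its y is the hinge axis; when the lid is shut its axes are the heater's
- heater_lid_handle (a point): middle of the lid's bar handle (100 mm long along the hinge direction, 35 mm off the outer face of the lid, 30 mm from its free edge), 140 mm from the hinge along the lid and 45 mm above its underside
- cell0: sealed sample cell, a plain aluminium disc with a dark round inset on each face, 32 mm in diameter and 16 mm high, alike on both faces, 50 g, origin at its centre, z along its axis; it starts on a thin grey mat (230 x 150 x 3 mm) on the bench; up to two of the six are absent
- cell1: sealed sample cell, a plain aluminium disc with a dark round inset on each face, 32 mm in diameter and 16 mm high, alike on both faces, 50 g, origin at its centre, z along its axis; it starts on a thin grey mat (230 x 150 x 3 mm) on the bench; up to two of the six are absent
- cell2: sealed sample cell, a plain aluminium disc with a dark round inset on each face, 32 mm in diameter and 16 mm high, alike on both faces, 50 g, origin at its centre, z along its axis; it starts on a thin grey mat (230 x 150 x 3 mm) on the bench; up to two of the six are absent
- cell3: sealed sample cell, a plain aluminium disc with a dark round inset on each face, 32 mm in diameter and 16 mm high, alike on both faces, 50 g, origin at its centre, z along its axis; it starts on a thin grey mat (230 x 150 x 3 mm) on the bench; up to two of the six are absent
- cell4: sealed sample cell, a plain aluminium disc with a dark round inset on each face, 32 mm in diameter and 16 mm high, alike on both faces, 50 g, origin at its centre, z along its axis; it starts on a thin grey mat (230 x 150 x 3 mm) on the bench; up to two of the six are absent
- cell5: sealed sample cell, a plain aluminium disc with a dark round inset on each face, 32 mm in diameter and 16 mm high, alike on both faces, 50 g, origin at its centre, z along its axis; it starts on a thin grey mat (230 x 150 x 3 mm) on the bench; up to two of the six are absent
- scanner: handheld barcode scanner lying along its x: a white grip 32 mm wide and 34 mm high from x = -60 to +26 mm, and a black head 44 wide and 36 high from x = 26 to 60 mm; origin at its middle, 18 mm above its underside; 0.15 kg; it reads along +x, out of the window in the head
- scanner_nose (a point): centre of the scanner's window, 60 mm ahead of its origin; the line of sight is its +x axis
- cradle: grey cradle fixed to the bench in which the scanner lies, 150 x 66 mm: floor 6 mm above the bench, end walls 20 mm high (136 mm apart inside) and low corner lips 14 mm high (54 mm apart inside); origin at the centre of its underside, x along the scanner (which lies with its head towards +x)
- stand: card stand fixed to the bench, 70 mm wide and 95 mm high; its card faces -x and leans back by 0.5 rad; origin on the bench below the barcode
- barcode (a point): centre of the printed barcode (50 x 30 mm) on the card's face, 65 mm above the bench; axes as the stand's: the barcode is read from its -x side
- bottle: bystander: lidded glass jar, 66 mm wide and 130 mm high, origin at the centre of its underside
- tipbox: bystander: blue plastic box 80 x 120 x 55 mm, origin at the centre of its underside
- beaker: bystander: white beaker, 64 mm wide and 70 mm high, origin at the centre of its underside
There are look-alikes about, which are no part of the job. Leave any pink or turquoise look-alike of the scanner alone.

How it is judged:
By the outcome, as a careful person would: the job done as asked, in the order asked, and still so for the second after the job is handed in, with the robot touching nothing.
Of cell0, cell1, cell2, cell3, cell4, cell5 only 4 to 6 are there at a start; the rules pass over those that are not, and their reading is None.
At some moment in a run one of cell0, cell1, cell2, cell3, cell4, cell5 may be knocked a few centimetres aside while the robot is not near it.
Once in a run the grip may slacken for a moment while it holds something.
It also fails if it takes over 210 s, if anything falls off the work surface, if the arm or the gripper's body presses on something with over 40 N, if the wrist force passes 120 N, or if a joint passes its speed limit or range.

## Robot

A 7-joint arm with a two-finger parallel gripper is mounted at the origin on the work surface. World frame = base frame: x ahead of the robot, y to its left, z up, the work surface at z = 0. Lengths are in m, angles in rad, forces in N, time in s.
With the tool pointing down it reaches from about 0.35 to 0.9 m from the base axis. Payload 7.2 kg.
Tool frame: the origin (TCP) lies on the mounting face of the last link; the fingertips stand 173 mm ahead of it and the grasp point (between the pads) lies 155 mm ahead of it; z points along the fingers, y is the line along which they close (so a half turn about z gives the same grasp; the last joint's range is limited). The gripper opens to 85 mm and grips with 20 to 120 N. Pads are 22 mm wide; open, the fingers measure 114 mm over their backs; the gripper's body (76 mm by 85 mm) begins 54 mm behind the grasp point. The pads swing forward as they close: fully open they stand 13 mm farther back than shut.
Start: joints at [1.213, 0.411, -0.013, 1.596, 0.006, 1.134, -0.082], TCP at [0.179, -0.599, 0.405] pointing down, gripper open.
Joint ranges: [-2.95, 2.95], [-0.29, 1.99], [-1.47, 1.44], [0.14, 2.54], [-1.03, 4.17], [0.13, 1.85], [-2.86, 2.86]. Speed limits (rad/s): [2.39, 2.39, 3.01, 3.01, 3.14, 3.14, 3.14].

## Interface

Orientations are given as a unit quaternion [w, x, y, z].
In Python, from plant import status, get_image, camera_params, hand_in, finder gives the robot as it stands. The module is installed in compiled form; this text tells all that it offers.
- The arm moves only by the shell command python3 -m handwheel 'ROWS' [FORCE]. ROWS is text: rows parted by semicolons, each of 7 numbers parted by spaces: the shift along the tool's x, y, z in m, then the turn, a rotation vector about the tool's x, y, z in degrees, then the finger opening in m, from 0 to 0.0854. A call has 1 to 20 rows; each row shifts and turns the commanded pose from where the row before left it, along the tool's axes as they then stand; what a row does not reach is not made up. A row lasts 1/10 s, in which the tool goes at most 50 mm and 8.59 degrees, less where a joint would pass 70% of its speed; a pose out of reach is approached as far as the arm can. A call with a gripper value outside its range is refused whole. The fingers move at their own pace and stop on an object; FORCE is the grip in N (left out, the last holds). Time passes only in rows, so rows that do not move let the fingers close. It gives the time, the measured TCP pose, the force, the opening and the grip force at its end, in the units of the state.
- status.get_state(): the state, without advancing time (a new reading comes with each control period).
- get_image(name): name is "scene" or "side" or "wrist"; returns (picture, depth): 420x560x3 uint8, red, green, blue; 420x560 float32, m along the optical axis (not along the pixel's ray), 0 where there is no reading.
- camera_params(name): a dict with "mtx" (3x3 intrinsics, pixels), "T" (4x4, takes a point from camera to world coordinates); the wrist camera has in their place "T_tool_cam" (4x4, takes a point from camera to tool coordinates, whose origin is the TCP and whose axes are the flange's). Camera axes: x right, y down, z forward; pixel columns grow to the right and rows downward; lengths in m; the calibration is good to about 2 mm. A picture is of the moment at which its call begins: read the wrist's pose just before it. camera_params takes no time and is no camera call.
- hand_in(): hands the job in; it is judged then, once.
Trained networks look in the newest picture that a camera, given by its name, has taken for a name from the list of things; names that differ only in an ending like _2 or _b are one class to them, and where a whole thing is asked for, a point or a joint stands for the part that bears it (a point fixed in the world has none). Each returns a list of dicts, best first, with "conf" (0 to 1); they miss things now and then, are a little off and sometimes report something else, mostly with a low value. They report only what shows in the picture. A call takes as long as a camera call. They do not tell look-alikes from the thing itself.
- finder.cut_out(camera, thing): "mask" (420x560 bool, what is visible of it) and "location" ([column, row] in pixels, amid what is visible of it).
The state is a dict: "time": time; "joints": joint angles; "qd": joint speeds; "joint_torque": joint torques, N m; "position": TCP position; "eef_rot": TCP orientation; "force": force on the tool from outside, world axes, zero at the start; "moment": the same for the moment, N m; "width": finger opening in m; "grasp_force": force on a finger pad.
Only numpy, scipy, OpenCV 4.12 (cv2) and the standard library are available. Lean on these libraries where they do the work, as an engineer would, in place of code of your own. Each camera call takes 0.05 s, during which the arm holds its last target. There are 200 camera calls.

## Working session

There is one attempt and no reset: what is moved stays moved. The work goes in short steps, Python scripts to look and compute and a shell command to move; the robot and the scene stay as the last step left them, time stands still between calls to the robot, and variables do not carry over. Pictures are saved under pics/ and viewed, at most 14 in all, crops included, and the job is handed in when it is done.

```bash
mkdir -p pics; cat > h.py <<'E'
import numpy as np, cv2
from scipy.spatial.transform import Rotation as R
from plant import status, get_image, camera_params, finder
def pose():
    s=status.get_state(); q=s['eef_rot']; T=np.eye(4); T[:3,:3]=R.from_quat([q[1],q[2],q[3],q[0]]).as_matrix(); T[:3,3]=s['position']; return T
def shot(name):
    Tw=pose(); im,d=get_image(name); p=camera_params(name)
    T=p['T'] if 'T' in p else Tw@p['T_tool_cam']
    v,u=np.mgrid[:420,:560]; K=p['mtx']
    c=np.stack([(u-K[0,2])/K[0,0]*d,(v-K[1,2])/K[1,1]*d,d],-1)
    P=c@T[:3,:3].T+T[:3,3]; P[d==0]=np.nan
    return im,d,P
def save(im,f): cv2.imwrite('pics/'+f,im[:,:,::-1])
E
python3 - <<'E'
from h import *
np.set_printoptions(precision=3,suppress=True)
s=status.get_state();print(s['time'],s['position'],s['eef_rot'],s['width'])
for n in ['scene','side','wrist']:
    im,d,P=shot(n); save(im,n+'0.png'); np.savez('/tmp/'+n,im=im,P=P)
    print(n,camera_params(n))
    if n!='wrist':
        for t in ['heater','heater_lid','cell0','scanner','cradle','stand','barcode','bottle','tipbox','beaker']:
            for o in finder.cut_out(n,t):
                p=P[o['mask']]; print(n,t,round(o['conf'],2),o['location'],np.nanmedian(p,0),np.nanpercentile(p,[3,97],0).ravel())
E
```

```text
0.0 [ 0.179 -0.599  0.404] [-0.001  0.99   0.144 -0.   ] 0.08548509156189486
scene {'mtx': array([[481.731,   0.   , 279.531],
       [  0.   , 481.731, 212.85 ],
       [  0.   ,   0.   ,   1.   ]]), 'T': array([[ 0.155,  0.763, -0.627,  1.229],
       [ 0.988, -0.119,  0.099, -0.254],
       [ 0.   , -0.635, -0.773,  0.98 ],
       [ 0.   ,  0.   ,  0.   ,  1.   ]])}
scene heater 0.9 [422.9, 194.9] [0.48  0.226 0.057] [0.39  0.102 0.005 0.632 0.374 0.212]
scene heater 0.71 [428.1, 219.7] [0.546 0.225 0.05 ] [0.471 0.118 0.039 0.613 0.329 0.055]
scene heater_lid 0.75 [417.8, 153.5] [0.422 0.219 0.147] [0.388 0.107 0.071 0.458 0.334 0.217]
scene heater_lid 0.66 [427.4, 217.1] [0.546 0.225 0.05 ] [0.473 0.119 0.039 0.611 0.328 0.054]
scene cell0 0.73 [280.1, 282.6] [ 0.643 -0.169  0.02 ] [ 0.625 -0.182  0.005  0.654 -0.154  0.024]
scene cell0 0.7 [265.7, 225.7] [ 0.486 -0.171  0.02 ] [ 0.458 -0.185  0.004  0.498 -0.157  0.023]
scene cell0 0.6 [429.7, 216.7] [0.546 0.226 0.05 ] [0.473 0.121 0.039 0.612 0.327 0.054]
scene cell0 0.42 [270.1, 253.6] [ 0.567 -0.173  0.02 ] [ 0.55  -0.186  
[... 3229 characters left out ...]
745 -0.313  0.088]
side bottle 0.45 [218.5, 339.5] [0.383 0.239 0.189] [0.354 0.123 0.101 0.441 0.34  0.219]
side tipbox 0.67 [388.6, 151.6] [ 0.407 -0.539  0.053] [ 0.364 -0.616  0.002  0.464 -0.491  0.059]
side beaker 0.96 [201.5, 192.2] [ 0.778 -0.103  0.045] [ 0.749 -0.134  0.004  0.807 -0.077  0.07 ]
side beaker 0.39 [174.1, 335.2] [0.527 0.255 0.049] [0.369 0.108 0.018 0.623 0.383 0.216]
wrist {'mtx': array([[375.612,   0.   , 276.796],
       [  0.   , 375.612, 210.949],
       [  0.   ,   0.   ,   1.   ]]), 'T_tool_cam': array([[ 0.   , -0.959, -0.285,  0.072],
       [ 1.   ,  0.   ,  0.   , -0.001],
       [-0.   , -0.285,  0.959,  0.031],
       [ 0.   ,  0.   ,  0.   ,  1.   ]])}
```

View pics/scene0.png

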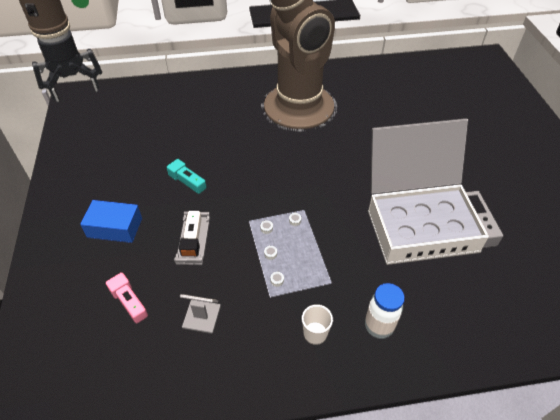

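View pics/side0.png

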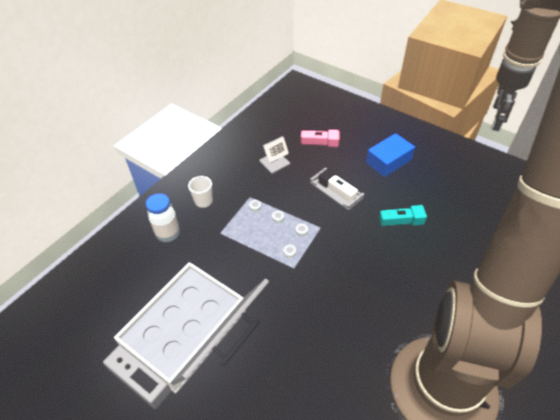

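```bash
python3 - <<'E'
from h import *
np.set_printoptions(precision=4,suppress=True)
D={n:np.load(f'/tmp/{n}.npz') for n in ['scene','side']}
def sel(n,x0,x1,y0,y1,z0,z1):
    P=D[n]['P']; m=(P[...,0]>x0)&(P[...,0]<x1)&(P[...,1]>y0)&(P[...,1]<y1)&(P[...,2]>z0)&(P[...,2]<z1); return m,P[m]
def rect(p): 
    r=cv2.minAreaRect((p[:,:2]*1000).astype(np.float32)); return r
for n in D:
    print(n)
    m,p=sel(n,.41,.57,-.41,-.30,.033,.06); print(' scanner top',rect(p),np.median(p[:,2]))
    m,p=sel(n,.39,.59,-.42,-.28,.004,.06); print(' cradle',rect(p))
    m,p=sel(n,.64,.76,-.40,-.29,.014,.1)
    if len(p)>20:
        # ransac-ish plane
        best=None; rng=np.random.default_rng(0)
        for _ in range(300):
            a=p[rng.choice(len(p),3,False)]; nn=np.cross(a[1]-a[0],a[2]-a[0]); 
            if np.linalg.norm(nn)<1e-6: continue
            nn/=np.linalg.norm(nn); k=abs((p-a[0])@nn)<.002
            if best is None or k.sum()>best.sum(): best=k
        q=p[best]; c=q.mean(0); nn=np.linalg.svd(q-c)[2][2]; print(' card plane',len(q),c,nn,np.percentile(q,[1,99],0))
        top=q[q[:,2]>.075]; print('  edge',np.polyfit(top[:,1],top[:,0],1))
    m,p=sel(n,.63,.77,-.42,-.28,.003,.014); print(' stand base',rect(p))
    m,p=sel(n,.38,.72,.02,.40,.058,.072); print(' rim',rect(p))
    m,p=sel(n,.3,.5,.08,.37,.08,.3); c=p.mean(0);print(' lid n',c,np.linalg.svd(p-c)[2][2],np.percentile(p,[1,99],0).ravel())
    m,p=sel(n,.40,.70,-.28,-.08,.013,.03)
    cc=cv2.connectedComponentsWithStats(sel(n,.40,.70,-.28,-.04,.013,.03)[0].astype(np.uint8))
    for i in range(1,cc[0]):
        if cc[2][i,4]>40:
            q=D[n]['P'][cc[1]==i]; print('  cell',cc[2][i,4],cv2.minEnclosingCircle((q[:,:2]*1000).astype(np.float32)),np.median(q[:,2]))
E
```

```text
scene
 scanner top ((484.0495300292969, -359.2825927734375), (44.18559265136719, 123.31623077392578), 81.19024658203125) 0.041390255371484
 cradle ((490.9640197753906, -350.39996337890625), (197.3498077392578, 137.85366821289062), 0.4950287342071533)
 card plane 204 [ 0.7087 -0.3491  0.0534] [ 0.9491 -0.3081  0.0661] [[ 0.6967 -0.3791  0.015 ]
 [ 0.7163 -0.3182  0.0923]]
  edge [0.3265 0.8198]
 stand base ((700.0353393554688, -350.00616455078125), (139.75051879882812, 139.2353057861328), 89.93097686767578)
 rim ((544.5425415039062, 220.43539428710938), (241.6775665283203, 180.22882080078125), 89.61572265625)
 lid n [0.4196 0.2193 0.1529] [ 0.9011 -0.0048  0.4335] [0.3848 0.1028 0.0814 0.4549 0.339  0.2192]
  cell 111 ((469.4821472167969, -96.97361755371094), 17.95459747314453) 0.01966981512871757
  cell 118 ((482.59259033203125, -171.671630859375), 17.683006286621094) 0.01999977225953714
  cell 124 ((563.2141723632812, -172.01004028320312), 15.817608833312988) 0.019996645998213824
  cell 140 ((638.9302978515625, -168.62692260742188), 16.944395065307617) 0.02017859363404917
side
 scan
[... 366 characters left out ...]
edge [0.295  0.8028]
 stand base ((700.2332763671875, -349.3387145996094), (135.4827117919922, 137.39260864257812), 89.99742126464844)
 rim ((538.4605712890625, 219.6893768310547), (240.74024963378906, 181.0716552734375), 89.56175994873047)
 lid n [0.3877 0.2313 0.1854] [ 0.8659 -0.0183  0.4999] [0.3529 0.1062 0.0851 0.4495 0.3402 0.2193]
  cell 87 ((636.263671875, -169.4550018310547), 17.98002052307129) 0.018261110855646967
  cell 91 ((558.15234375, -173.18948364257812), 18.16655158996582) 0.01874430187052256
  cell 99 ((479.83880615234375, -172.3794403076172), 16.41386604309082) 0.01842347825998425
  cell 109 ((465.420166015625, -95.53404235839844), 18.043182373046875) 0.018181987974097424
```

```bash
cat >> h.py <<'E'
def plan(gp,yaw,pitch=0,off=.155,up=None):
    """tool x at world yaw (deg), nose-down pitch (deg); grasp point gp. prints shift in current tool frame, then rotvec (deg), applied after"""
    T=pose(); a=np.radians(yaw); b=np.radians(pitch)
    x0=np.array([np.cos(a),np.sin(a),0]); x=np.cos(b)*x0-np.sin(b)*np.array([0,0,1.]); z=-np.cos(b)*np.array([0,0,1.])-np.sin(b)*x0
    Rt=np.column_stack([x,np.cross(z,x),z]); t=np.asarray(gp)-off*z
    dl=T[:3,:3].T@(t-T[:3,3]); dr=Rt.T@(t-T[:3,3]); rv=np.degrees(R.from_matrix(T[:3,:3].T@Rt).as_rotvec())
    print('shift(cur tool) mm',(dl*1000).round(1),'rotvec deg',rv.round(2),'shift(if turned first)',(dr*1000).round(1),'TCP target',t.round(4))
def now():
    s=status.get_state(); T=pose(); print('t',round(s['time'],2),'gp',(T[:3,3]+.155*T[:3,2]).round(4),'x',T[:3,0].round(3),'z',T[:3,2].round(3),'w',round(s['width'],4),'gf',round(s['grasp_force'],1),'F',np.round(s['force'],1),'j',np.round(s['joints'],2))
E
python3 -m handwheel '.0346 -.0147 0 0 0 0 .085;.0346 -.0147 0 0 0 0 .085;.0346 -.0147 0 0 0 0 .085;.0346 -.0147 0 0 0 0 .085;.0346 -.0147 0 0 0 0 .085;.0346 -.0147 0 0 0 0 .085;.0346 -.0147 0 0 0 0 .085;.0346 -.0147 0 0 0 0 .085;.0346 -.0147 0 0 0 0 .085;.0346 -.0147 0 0 0 0 .085;0 0 0 0 0 6.15 .085;0 0 0 0 0 6.15 .085;0 0 0 0 0 6.15 .085;0 0 0 0 0 6.15 .085;0 0 0 0 0 0 .085;0 0 0 0 0 0 .085'
cat > ws.py <<'E'
from h import *
import sys
np.set_printoptions(precision=4,suppress=True)
now(); im,d,P=shot('wrist'); save(im,sys.argv[1]); np.savez('/tmp/wrist',im=im,P=P)
for t in sys.argv[2:]:
    for o in finder.cut_out('wrist',t):
        p=P[o['mask']]; print(t,round(o['conf'],2),o['location'],np.nanmedian(p,0))
E
python3 ws.py w1.png scanner cradle stand cell0
```

```text
time: 2.75
position: [0.4682, -0.3591, 0.4047]
eef_rot: [0.0, 0.998, -0.068, -0.0]
force: [-0.3, 0.5, -0.7]
width: 0.0848
grasp_force: 0.0
t 2.75 gp [ 0.4682 -0.3591  0.2497] x [ 0.991 -0.136 -0.   ] z [-0. -0. -1.] w 0.0848 gf 0.0 F [-0.3  0.5 -0.7] j [ 0.63  0.35 -0.08  1.68  0.03  1.11 -1.16]
scanner 0.83 [308.3, 348.2] [ 0.2843 -0.3664  0.0332]
scanner 0.81 [270.4, 151.7] [ 0.4937 -0.3586  0.0403]
scanner 0.59 [447.5, 6.8] [ 0.5894 -0.5175  0.033 ]
cradle 0.95 [255.0, 153.2] [ 0.4902 -0.3565  0.0062]
cradle 0.64 [271.8, 149.6] [ 0.4944 -0.359   0.0403]
cell0 0.86 [63.0, 104.4] [ 0.5607 -0.1752  0.0186]
cell0 0.81 [31.4, 13.9] [ 0.6352 -0.171   0.0185]
cell0 0.81 [90.3, 187.1] [ 0.4827 -0.1739  0.0185]
cell0 0.65 [19.0, 214.2] [ 0.4688 -0.1001  0.0184]
```

View pics/w1.png

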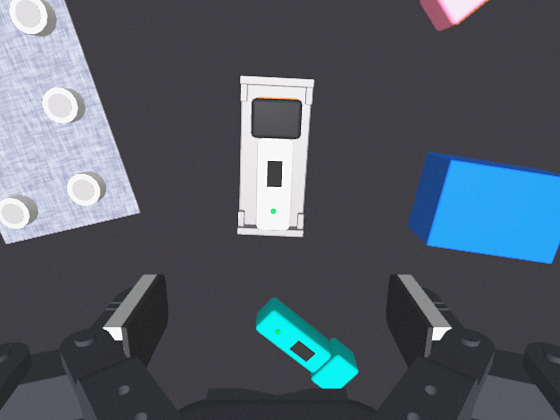

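```bash
python3 - <<'E'
from h import *
D=np.load('/tmp/wrist.npz');P=D['P']
def r(x0,x1,y0,y1,z0,z1):
    m=(P[...,0]>x0)&(P[...,0]<x1)&(P[...,1]>y0)&(P[...,1]<y1)&(P[...,2]>z0)&(P[...,2]<z1)
    return m,P[m]
for z in [(.037,.05),(.041,.05),(.0365,.0405),(.003,.026),(.0185,.026)]:
    m,p=r(.40,.59,-.41,-.30,*z); print(z,len(p),cv2.minAreaRect((p[:,:2]*1000).astype(np.float32)),np.median(p,0))
cc=cv2.connectedComponentsWithStats(r(.40,.70,-.28,-.04,.012,.03)[0].astype(np.uint8))
for i in range(1,cc[0]):
    if cc[2][i,4]>80: q=P[cc[1]==i]; print('cell',cc[2][i,4],cv2.minEnclosingCircle((q[:,:2]*1000).astype(np.float32)))
E
```

```text
(0.037, 0.05) 4923 ((481.77825927734375, -359.1872253417969), (43.4201774597168, 118.86491394042969), 81.1053466796875) [ 0.49399721 -0.35874667  0.04042716]
(0.041, 0.05) 1905 ((483.4621276855469, -358.21917724609375), (41.810115814208984, 114.11994934082031), 79.99539184570312) [ 0.51897566 -0.3615746   0.04187513]
(0.0365, 0.0405) 2589 ((481.938232421875, -359.2122497558594), (43.4201774597168, 119.18862915039062), 81.1053466796875) [ 0.46950662 -0.35589138  0.03940725]
(0.003, 0.026) 5478 ((485.53076171875, -350.9443054199219), (78.89382934570312, 150.04559326171875), 79.36963653564453) [ 0.48942321 -0.35665355  0.00619815]
(0.0185, 0.026) 989 ((484.312744140625, -357.4280090332031), (65.39269256591797, 150.04446411132812), 79.37369537353516) [ 0.55019951 -0.35973379  0.01980022]
cell 1176 ((637.4494018554688, -167.6881103515625), 16.243118286132812)
cell 1074 ((560.83837890625, -172.0111846923828), 16.243087768554688)
cell 895 ((482.0665283203125, -171.0587615966797), 16.12298583984375)
cell 850 ((468.3533630371094, -95.42887878417969), 16.348241806030273)
```

```bash
python3 -c "
from h import *
plan([.467,-.3563,.028],-9.3)"
```

```text
shift(cur tool) mm [ -1.5  -2.8 221.7] rotvec deg [ 0.   -0.    1.36] shift(if turned first) [ -1.6  -2.8 221.7] TCP target [ 0.467  -0.3563  0.183 ]
```

```bash
python3 -m handwheel '-.0015 -.0028 .03 0 0 1.3 .07;0 0 .04 0 0 0 .07;0 0 .04 0 0 0 .07;0 0 .04 0 0 0 .07;0 0 .03 0 0 0 .07;0 0 .02 0 0 0 .07;0 0 .0117 0 0 0 .07;0 0 .01 0 0 0 .07;0 0 0 0 0 0 .07;0 0 0 0 0 0 .02;0 0 0 0 0 0 .02;0 0 0 0 0 0 .02;0 0 0 0 0 0 .02;0 0 0 0 0 0 .02;0 0 0 0 0 0 .02;0 0 0 0 0 0 .02;0 0 0 0 0 0 .02;0 0 0 0 0 0 .02' 60; python3 -c "
from h import *
now()"
```

```text
time: 4.8
position: [0.4675, -0.3566, 0.1843]
eef_rot: [0.001, 0.997, -0.081, 0.001]
force: [-0.6, 0.7, 6.3]
width: 0.0314
grasp_force: 61.0
t 4.8 gp [ 0.4678 -0.3568  0.0293] x [ 0.987 -0.162  0.002] z [ 0.002 -0.001 -1.   ] w 0.0314 gf 61.0 F [-0.6  0.7  6.3] j [ 0.62  0.62 -0.07  1.86  0.06  0.66 -1.22]
```

```bash
python3 -m handwheel '0 0 -.01 0 0 0 .02;0 0 -.02 0 0 0 .02;0 0 -.03 0 0 0 .02;0 0 -.03 0 0 0 .02;0 0 -.03 0 0 0 .02;0 0 -.03 0 0 0 .02;0 0 -.02 0 0 0 .02;0 0 0 0 0 0 .02;0 0 0 0 0 0 .02'; python3 -c "
from h import *
now()
d=np.array([.837,-.264,-.4795]);b=np.array([.693,-.345,.065])
z=np.array([-.4795*.954,.4795*.3007,-.8776])
plan(b-.175*d-.005*z,-17.5,28.65)
"; python3 ws.py w2.png stand barcode
```

```text
time: 5.7
position: [0.4668, -0.356, 0.3532]
eef_rot: [0.0, 0.997, -0.081, 0.0]
force: [-0.7, 0.1, -2.1]
width: 0.0315
grasp_force: 60.1
t 5.7 gp [ 0.4668 -0.3561  0.1982] x [ 0.987 -0.162  0.   ] z [ 0. -0. -1.] w 0.0315 gf 60.1 F [-0.7  0.1 -2.1] j [ 0.63  0.4  -0.08  1.75  0.03  1.   -1.2 ]
shift(cur tool) mm [145.4 -58.4  63.9] rotvec deg [  2.06 -28.62   8.03] shift(if turned first) [149.6 -78.6  -9. ] TCP target [ 0.6197 -0.3219  0.2893]
t 5.7 gp [ 0.4668 -0.3561  0.1982] x [ 0.987 -0.162  0.   ] z [ 0. -0. -1.] w 0.0315 gf 60.1 F [-0.7  0.1 -2.1] j [ 0.63  0.4  -0.08  1.75  0.03  1.   -1.2 ]
barcode 0.54 [273.6, 207.7] [ 0.5048 -0.3603  0.2096]
```

View pics/w2.png

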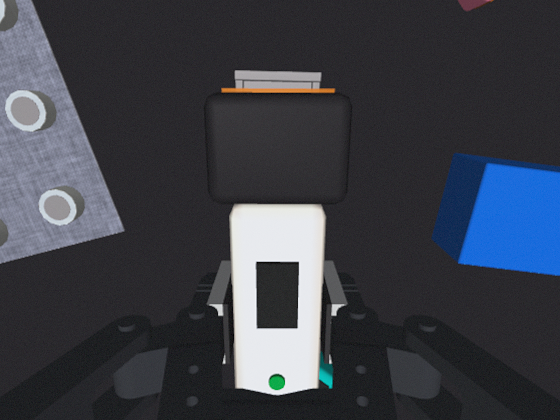

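```bash
python3 -m handwheel '0 0 0 .34 -4.77 1.34 .02;0 0 0 .34 -4.77 1.34 .02;0 0 0 .34 -4.77 1.34 .02;0 0 0 .34 -4.77 1.34 .02;0 0 0 .34 -4.77 1.34 .02;0 0 0 .34 -4.77 1.34 .02;.01 -.0052 -.0006 0 0 0 .02;.02 -.0105 -.0012 0 0 0 .02;.02 -.0105 -.0012 0 0 0 .02;.02 -.0105 -.0012 0 0 0 .02;.02 -.0105 -.0012 0 0 0 .02;.01 -.0053 -.0006 0 0 0 .02;0 0 0 0 0 0 .02;0 0 0 0 0 0 .02'; python3 ws.py w3.png stand barcode; python3 - <<'E'
from h import *
P=np.load('/tmp/wrist.npz')['P']
m=(P[...,0]>.64)&(P[...,0]<.76)&(P[...,1]>-.40)&(P[...,1]<-.29)&(P[...,2]>.014)&(P[...,2]<.1)
p=P[m];print(len(p))
rng=np.random.default_rng(0);best=None
for _ in range(300):
    a=p[rng.choice(len(p),3,False)];n=np.cross(a[1]-a[0],a[2]-a[0])
    if np.linalg.norm(n)<1e-6: continue
    n/=np.linalg.norm(n);k=abs((p-a[0])@n)<.0015
    if best is None or k.sum()>best.sum():best=k
q=p[best];c=q.mean(0);n=np.linalg.svd(q-c)[2][2];print(len(q),c,n,np.percentile(q,[1,99],0))
E
```

```text
time: 7.25
position: [0.5688, -0.3337, 0.31]
eef_rot: [-0.037, 0.958, -0.148, -0.245]
force: [-0.6, 0.3, -1.2]
width: 0.0312
grasp_force: 60.1
t 7.25 gp [ 0.4979 -0.3114  0.174 ] x [ 0.837 -0.264 -0.48 ] z [-0.458  0.144 -0.877] w 0.0312 gf 60.1 F [-0.6  0.3 -1.2] j [ 0.45  0.71 -0.01  1.38  0.07  1.55 -1.46]
0Traceback (most recent call last):
  File "<stdin>", line 7, in <module>
  File "numpy/random/_generator.pyx", line 864, in numpy.random._generator.Generator.choice
ValueError: a must be a positive integer unless no samples are taken
```

View pics/w3.png

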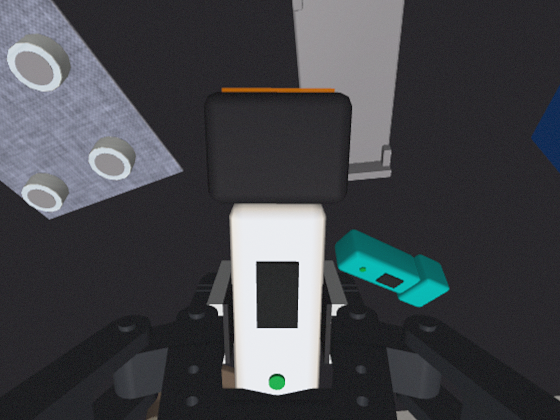

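```bash
python3 -m handwheel '.02 -.0105 -.0012 0 0 0 .02;.02 -.0105 -.0012 0 0 0 .02;.01 -.0053 -.0006 0 0 0 .02;0 0 0 0 0 0 .02;0 0 0 0 0 0 .02;0 0 0 0 0 0 .02'; python3 - <<'E'
from h import *
np.set_printoptions(precision=4,suppress=True)
now()
d=np.array([.837,-.264,-.4795]);b=np.array([.692,-.345,.065])
z=np.array([-.4795*.954,.4795*.3007,-.8776])
plan(b-.175*d-.005*z,-17.5,28.65)
for n in ['side','scene']:
    im,dd,P=shot(n); save(im[60:260,160:460] if n=='side' else im,n+'1.png'); cv2.imwrite('pics/%s1c.png'%n,cv2.resize(im[90:250,200:420] if n=='side' else im[180:360,120:320],None,fx=3,fy=3,interpolation=2)[:,:,::-1])
    if n=='side':
        m=(P[...,0]>.64)&(P[...,0]<.75)&(P[...,1]>-.40)&(P[...,1]<-.30)&(P[...,2]>.03)&(P[...,2]<.1); p=P[m]
        c=np.median(p,0); n_=np.array([.83,-.263,-.49]); 
        for _ in range(5):
            q=p[abs((p-c)@n_)<.003]; c=q.mean(0); n_=np.linalg.svd(q-c)[2][2]
        print(len(p),len(q),c,n_)
    m=(P[...,0]>.45)&(P[...,0]<.68)&(P[...,1]>-.37)&(P[...,1]<-.25)&(P[...,2]>.075)&(P[...,2]<.185); print(n,'held',m.sum(),np.percentile(P[m],[1,50,99],0))
    np.savez('/tmp/%s1'%n,im=im,P=P)
E
```

```text
time: 8.0
position: [0.6195, -0.3228, 0.2896]
eef_rot: [-0.037, 0.957, -0.148, -0.245]
force: [-0.3, -0.1, -1.4]
width: 0.0309
grasp_force: 60.1
t 8.0 gp [ 0.5486 -0.3005  0.1536] x [ 0.836 -0.265 -0.48 ] z [-0.458  0.144 -0.877] w 0.0309 gf 60.1 F [-0.3 -0.1 -1.4] j [ 0.41  0.8  -0.02  1.26  0.05  1.58 -1.5 ]
shift(cur tool) mm [-0.8 -0.7  0.7] rotvec deg [ 0.02  0.01 -0.09] shift(if turned first) [-0.8 -0.7  0.7] TCP target [ 0.6187 -0.3219  0.2893]
360 280 [ 0.6911 -0.3412  0.0648] [-0.843   0.2911  0.4523]
side held 601 [[ 0.5003 -0.3417  0.11  ]
 [ 0.5448 -0.2905  0.1661]
 [ 0.61   -0.2632  0.1844]]
scene held 658 [[ 0.5177 -0.338   0.1084]
 [ 0.5919 -0.307   0.1416]
 [ 0.6184 -0.2717  0.1838]]
```

View pics/side1c.png

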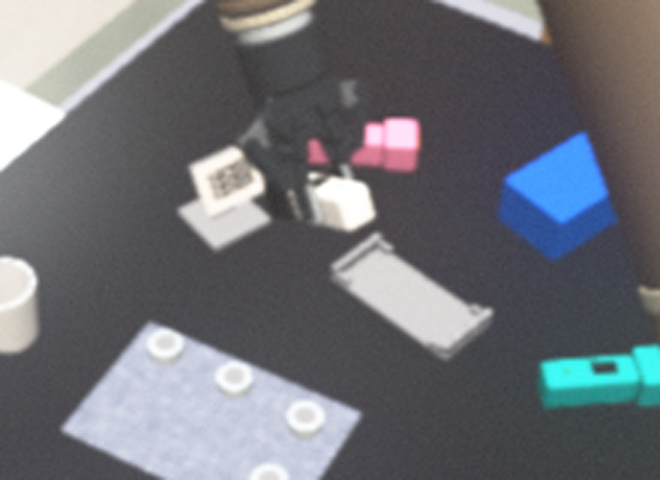

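```bash
python3 -m handwheel '-.0008 -.0007 .0007 0 0 0 .02;0 0 0 0 0 0 .02;0 0 0 0 0 0 .02;0 0 0 0 0 0 .02;0 0 0 0 0 0 .02;0 0 0 0 0 0 .02;0 0 0 0 0 0 .02;0 0 0 0 0 0 .02;0 0 0 0 0 0 .02;0 0 0 0 0 0 .02;0 0 0 0 0 0 .02;0 0 0 0 0 0 .02;0 0 0 0 0 0 .02;0 0 0 0 0 0 .02;0 0 0 0 0 0 .02;0 0 0 0 0 0 .02;0 0 0 0 0 0 .02;0 0 0 0 0 0 .02;0 0 0 0 0 0 .02;0 0 0 0 0 0 .02'; python3 -m handwheel '0 0 0 0 0 0 .02;0 0 0 0 0 0 .02;0 0 0 0 0 0 .02;0 0 0 0 0 0 .02;0 0 0 0 0 0 .02;0 0 0 0 0 0 .02;0 0 0 0 0 0 .02;0 0 0 0 0 0 .02;0 0 0 0 0 0 .02;0 0 0 0 0 0 .02;0 0 0 0 0 0 .02;0 0 0 0 0 0 .02;0 0 0 0 0 0 .02'; python3 - <<'E'
from h import *
now()
im,d,P=shot('wrist'); save(im,'w4.png')
old=cv2.imread('pics/w3.png')[:,:,::-1]; print('change of scanner in hand',np.abs(im[90:390,200:350].astype(int)-old[90:390,200:350]).mean())
# extra check on card yaw: white card top edge, initial side cloud
P=np.load('/tmp/side.npz')['P']
m=(P[...,0]>.64)&(P[...,0]<.75)&(P[...,1]>-.40)&(P[...,1]<-.30)&(P[...,2]>.035)&(P[...,2]<.1);p=P[m]
c=np.median(p,0);n=np.array([.83,-.263,-.49])
for _ in range(8):
    q=p[abs((p-c)@n)<.004];c=q.mean(0);n=np.linalg.svd(q-c)[2][2]
print(len(q),c,n,np.degrees(np.arctan2(n[1],n[0])))
r=cv2.minAreaRect(np.column_stack([(q-c)@np.array([.3,.954,0]),(q-c)@np.cross(n,[.3,.954,0])]).astype(np.float32)*1000);print(r)
E
```

```text
time: 10.1
position: [0.6196, -0.321, 0.2887]
eef_rot: [-0.038, 0.958, -0.147, -0.245]
force: [-0.6, -0.0, -0.7]
width: 0.0312
grasp_force: 60.1
time: 11.4
position: [0.6196, -0.321, 0.2887]
eef_rot: [-0.038, 0.958, -0.147, -0.245]
force: [0.5, 0.0, -0.7]
width: 0.0311
grasp_force: 60.1
t 11.4 gp [ 0.5487 -0.2987  0.1527] x [ 0.837 -0.264 -0.48 ] z [-0.458  0.144 -0.877] w 0.0311 gf 60.1 F [ 0.5  0.  -0.7] j [ 0.41  0.8  -0.02  1.27  0.05  1.58 -1.5 ]
change of scanner in hand 4.691977777777778
349 [ 0.69066794 -0.34513904  0.06660416] [-0.83906576  0.28119177  0.46572507] 161.4727199708089
((-0.295806884765625, 1.029317855834961), (56.991512298583984, 71.8851089477539), 88.29495239257812)
```

```bash
python3 -m handwheel '-.01 .0052 .0006 0 0 0 .02;-.02 .0105 .0012 0 0 0 .02;-.025 .013 .0015 0 0 0 .02;-.025 .013 .0015 0 0 0 .02;-.025 .013 .0015 0 0 0 .02;-.025 .013 .0015 0 0 0 .02;-.02 .0105 .0012 0 0 0 .02;0 0 0 -.34 4.77 -1.34 .02;0 0 0 -.34 4.77 -1.34 .02;0 0 0 -.34 4.77 -1.34 .02;0 0 0 -.34 4.77 -1.34 .02;0 0 0 -.34 4.77 -1.34 .02;0 0 0 -.34 4.77 -1.34 .02;0 0 0 0 0 0 .02;0 0 0 0 0 0 .02'; python3 -c "
from h import *
now();plan([.4677,-.3567,.030],-9.3)
im,d,P=shot('wrist'); old=cv2.imread('pics/w2.png')[:,:,::-1]; print(np.abs(im[90:390,225:330].astype(int)-old[90:390,225:330]).mean())
m=(P[...,2]>pose()[2,3]-.155)&(d<.25); print(cv2.minAreaRect((P[m][:,:2]*1000).astype(np.float32)))"
```

```text
time: 12.95
position: [0.4656, -0.3548, 0.3532]
eef_rot: [-0.0, 0.997, -0.082, -0.001]
force: [0.5, 0.5, -1.0]
width: 0.0314
grasp_force: 60.1
t 12.95 gp [ 0.4652 -0.3548  0.1982] x [ 0.987 -0.163 -0.002] z [-0.002  0.    -1.   ] w 0.0314 gf 60.1 F [ 0.5  0.5 -1. ] j [ 0.63  0.4  -0.08  1.75  0.04  1.   -1.2 ]
shift(cur tool) mm [  2.8   1.5 168.2] rotvec deg [ 0.01  0.12 -0.08] shift(if turned first) [  2.4   1.5 168.2] TCP target [ 0.4677 -0.3567  0.185 ]
1.9201481481481482
((481.2454528808594, -363.35693359375), (103.67573547363281, 109.03546142578125), 48.66056823730469)
```

```bash
python3 -m handwheel '.0026 .0015 .02 0 .1 0 .02;0 0 .035 0 0 0 .02;0 0 .035 0 0 0 .02;0 0 .03 0 0 0 .02;0 0 .02 0 0 0 .02;0 0 .012 0 0 0 .02;0 0 .007 0 0 0 .02;0 0 .005 0 0 0 .02;0 0 .003 0 0 0 .02;0 0 0 0 0 0 .02;0 0 0 0 0 0 .02;0 0 0 0 0 0 .036;0 0 0 0 0 0 .045;0 0 0 0 0 0 .06;0 0 0 0 0 0 .06;0 0 0 0 0 0 .06;0 0 -.02 0 0 0 .06;0 0 -.03 0 0 0 .06;0 0 -.05 0 0 0 .06;0 0 -.05 0 0 0 .06'; python3 -m handwheel '0 0 -.04 0 0 0 .06;0 0 -.03 0 0 0 .06;0 0 0 0 0 0 .06;0 0 0 0 0 0 .06'; python3 ws.py w5.png scanner cell0; python3 - <<'E'
from h import *
D=np.load('/tmp/wrist.npz');P=D['P']
for z in [(.036,.05),(.0185,.026)]:
    m=(P[...,0]>.40)&(P[...,0]<.59)&(P[...,1]>-.41)&(P[...,1]<-.30)&(P[...,2]>z[0])&(P[...,2]<z[1]);p=P[m]; print(cv2.minAreaRect((p[:,:2]*1000).astype(np.float32)),np.median(p,0))
E
```

```text
time: 15.0
position: [0.4684, -0.3563, 0.3368]
eef_rot: [-0.0, 0.997, -0.081, 0.0]
force: [1.0, -0.8, -0.2]
width: 0.0599
grasp_force: 0.0
time: 15.4
position: [0.4685, -0.3565, 0.4063]
eef_rot: [0.0, 0.997, -0.081, 0.001]
force: [-0.6, 0.1, -1.1]
width: 0.06
grasp_force: 0.0
t 15.4 gp [ 0.469  -0.3567  0.2513] x [ 0.987 -0.162  0.003] z [ 0.003 -0.001 -1.   ] w 0.06 gf 0.0 F [-0.6  0.1 -1.1] j [ 0.63  0.35 -0.08  1.68  0.03  1.11 -1.19]
scanner 0.98 [314.0, 345.8] [ 0.2841 -0.3667  0.0333]
scanner 0.83 [273.2, 153.0] [ 0.4957 -0.3596  0.0404]
scanner 0.57 [445.4, 6.4] [ 0.5882 -0.5172  0.0323]
cell0 0.93 [33.0, 20.8] [ 0.6363 -0.1708  0.0185]
cell0 0.66 [92.4, 193.1] [ 0.4826 -0.1743  0.0185]
cell0 0.64 [26.1, 220.9] [ 0.4691 -0.1     0.0184]
cell0 0.61 [67.0, 112.8] [ 0.5611 -0.1752  0.0186]
((484.03399658203125, -360.185546875), (43.38166809082031, 120.49113464355469), 81.83980560302734) [ 0.49545104 -0.35944058  0.04041345]
((484.4068298339844, -357.34930419921875), (65.7270278930664, 149.8415069580078), 79.56209564208984) [ 0.54997986 -0.35921813  0.01976778]
```

```bash
cat > cells.py <<'E'
from h import *
np.set_printoptions(precision=4,suppress=True)
now(); im,d,P=shot('wrist')
m=(P[...,2]>.0165)&(P[...,2]<.022)&(P[...,0]>.38)&(P[...,0]<.75)&(P[...,1]>-.30)&(P[...,1]<.02)
cc=cv2.connectedComponentsWithStats(m.astype(np.uint8)); C=[]
for i in range(1,cc[0]):
    if cc[2][i,4]>150:
        q=P[cc[1]==i]; c,r=cv2.minEnclosingCircle((q[:,:2]*1000).astype(np.float32)); C.append((c[0]/1e3,c[1]/1e3)); print(len(C)-1,np.round(c,1),round(r,1),round(float(np.median(q[:,2])),4))
for k,c in enumerate(C):
    print(k,end=' '); plan([*c,.028],0)
E
python3 -c "
from h import *
plan([.53,-.14,.24],0)"
```

```text
shift(cur tool) mm [  25.9 -223.4    9.5] rotvec deg [-0.06  0.03 -9.29] shift(if turned first) [  61.7 -216.3    9.2] TCP target [ 0.53  -0.14   0.395]
```

```bash
python3 -m handwheel '.0043 -.0372 .0016 0 0 0 .06;.0043 -.0372 .0016 0 0 0 .06;.0043 -.0372 .0016 0 0 0 .06;.0043 -.0372 .0016 0 0 0 .06;.0043 -.0372 .0016 0 0 0 .06;.0043 -.0372 .0016 0 0 0 .06;0 0 0 0 0 -4.65 .06;0 0 0 0 0 -4.65 .06;0 0 0 0 0 0 .06;0 0 0 0 0 0 .06'; python3 cells.py
```

```text
time: 16.55
position: [0.53, -0.1407, 0.3953]
eef_rot: [-0.0, 1.0, -0.001, 0.0]
force: [0.4, -0.1, 0.6]
width: 0.0602
grasp_force: 0.0
t 16.55 gp [ 0.53   -0.1406  0.2403] x [ 1.    -0.003  0.   ] z [ 0.  0. -1.] w 0.0602 gf 0.0 F [ 0.4 -0.1  0.6] j [ 0.34  0.3  -0.21  1.79  0.07  1.06 -1.47]
0 [ 637.7 -167.3] 15.9 0.0189
1 [ 561.1 -171.5] 15.9 0.0189
2 [ 481.9 -170.5] 15.8 0.0189
3 [468.  -94.8] 15.9 0.0189
0 shift(cur tool) mm [107.6  26.3 212.5] rotvec deg [-0.   -0.03 -0.15] shift(if turned first) [107.7  26.6 212.5] TCP target [ 0.6377 -0.1673  0.183 ]
1 shift(cur tool) mm [ 31.1  30.7 212.5] rotvec deg [-0.   -0.03 -0.15] shift(if turned first) [ 31.1  30.8 212.5] TCP target [ 0.5611 -0.1715  0.183 ]
2 shift(cur tool) mm [-48.2  29.9 212.5] rotvec deg [-0.   -0.03 -0.15] shift(if turned first) [-48.1  29.8 212.5] TCP target [ 0.4819 -0.1705  0.183 ]
3 shift(cur tool) mm [-62.3 -45.8 212.5] rotvec deg [-0.   -0.03 -0.15] shift(if turned first) [-62.  -45.9 212.5] TCP target [ 0.468  -0.0948  0.183 ]
```

```bash
python3 -m handwheel '-.0311 -.0229 0 0 0 0 .06;-.0311 -.0229 .02 0 0 0 .06;0 0 .05 0 0 0 .06;0 0 .05 0 0 0 .06;0 0 .04 0 0 0 .06;0 0 .025 0 0 0 .06;0 0 .0155 0 0 0 .06;0 0 .008 0 0 0 .06;0 0 .004 0 0 0 .06;0 0 0 0 0 0 .06;0 0 0 0 0 0 .02;0 0 0 0 0 0 .02;0 0 0 0 0 0 .02;0 0 0 0 0 0 .02;0 0 0 0 0 0 .02;0 0 0 0 0 0 .02;0 0 0 0 0 0 .02' 40; python3 -c "
from h import *
now()";python3 -m handwheel '0 0 -.02 0 0 0 .02;0 0 -.04 0 0 0 .02;0 0 -.05 0 0 0 .02;0 0 -.05 0 0 0 .02;0 0 -.05 0 0 0 .02;0 0 -.04 0 0 0 .02;0 0 -.01 0 0 0 .02'; python3 -c "
from h import *
now();plan([.53,.22,.295],0)"
```

```text
time: 18.3
position: [0.4687, -0.0948, 0.1847]
eef_rot: [0.0, 1.0, -0.0, 0.002]
force: [-0.2, 0.5, 6.3]
width: 0.0285
grasp_force: 39.0
t 18.3 gp [ 0.4692 -0.0949  0.0297] x [ 1.    -0.     0.003] z [ 0.003 -0.001 -1.   ] w 0.0285 gf 39.0 F [-0.2  0.5  6.3] j [ 0.25  0.5  -0.19  2.12  0.18  0.53 -1.64]
time: 19.0
position: [0.4683, -0.0945, 0.449]
eef_rot: [0.001, 1.0, -0.0, 0.005]
force: [0.7, -0.8, -0.6]
width: 0.0286
grasp_force: 39.6
t 19.0 gp [ 0.4699 -0.0948  0.294 ] x [ 1.   -0.    0.01] z [ 0.01  -0.002 -1.   ] w 0.0286 gf 39.6 F [ 0.7 -0.8 -0.6] j [ 0.33  0.13 -0.25  1.87  0.04  1.14 -1.51]
shift(cur tool) mm [  61.6 -314.5   -1. ] rotvec deg [ 0.12 -0.59 -0.01] shift(if turned first) [  61.7 -314.5   -1. ] TCP target [0.53 0.22 0.45]
```

```bash
python3 -m handwheel '.0077 -.0393 0 0 0 0 .02;.0077 -.0393 0 0 0 0 .02;.0077 -.0393 0 0 0 0 .02;.0077 -.0393 0 0 0 0 .02;.0077 -.0393 0 0 0 0 .02;.0077 -.0393 0 0 0 0 .02;.0077 -.0393 0 0 0 0 .02;.0077 -.0393 0 0 0 0 .02;0 0 0 0 -.6 0 .02;0 0 0 0 0 0 .02'; python3 ws.py w6.png heater; python3 - <<'E'
from h import *
D=np.load('/tmp/wrist.npz');P=D['P'];im=D['im']
m=(P[...,2]>.060)&(P[...,2]<.070)&(P[...,0]>.40)&(P[...,1]>.05)&(P[...,1]<.40); p=P[m]; print('rim',m.sum(),cv2.minAreaRect((p[:,:2]*1000).astype(np.float32)),np.median(p,0))
m=(P[...,2]>.034)&(P[...,2]<.0455)&(P[...,0]>.47)&(P[...,0]<.62)&(P[...,1]>.1)&(P[...,1]<.34)
cc=cv2.connectedComponentsWithStats(m.astype(np.uint8))
for i in range(1,cc[0]):
    if cc[2][i,4]>80: q=P[cc[1]==i]; print('hole',cc[2][i,4],cv2.minEnclosingCircle((q[:,:2]*1000).astype(np.float32)),cv2.minAreaRect((q[:,:2]*1000).astype(np.float32)),np.median(q[:,2]))
E
```

```text
time: 20.0
position: [0.5291, 0.2205, 0.4426]
eef_rot: [0.0, 1.0, 0.001, -0.005]
force: [0.6, -2.0, -0.9]
width: 0.0286
grasp_force: 39.7
t 20.0 gp [0.5274 0.2203 0.2876] x [ 1.     0.002 -0.011] z [-0.011 -0.001 -1.   ] w 0.0286 gf 39.7 F [ 0.6 -2.  -0.9] j [-0.14  0.33 -0.44  1.65  0.14  1.2  -2.18]
heater 0.77 [261.5, 174.4] [0.5246 0.2344 0.0501]
rim 6782 ((543.4400634765625, 221.99656677246094), (240.3036651611328, 173.87168884277344), 89.87635040283203) [0.55209843 0.22230638 0.06445643]
hole 1392 ((576.3355102539062, 284.5009765625), 19.98623275756836) ((576.28076171875, 284.5243225097656), (39.24526596069336, 38.701385498046875), 54.39792251586914) 0.03981929111501606
hole 1415 ((576.142578125, 221.95872497558594), 19.9688663482666) ((576.1005859375, 221.98556518554688), (39.3972282409668, 39.33058547973633), 46.4880485534668) 0.0397932697796618
hole 1393 ((575.81494140625, 159.40841674804688), 19.933616638183594) ((575.8522338867188, 159.1896209716797), (39.462196350097656, 38.67131042480469), 7.913885593414307) 0.03983765410526924
hole 1192 ((513.87109375, 284.68060302734375), 19.85529899597168) ((513.4647827148438, 285.08538818359375), (38.62901306152344, 37.703487396240234), 88.23588562011719) 0.039800582614230945
hole 1195 ((513.4616088867188, 222.1456756591797), 19.918622970581055) ((513.2984008789062, 222.30545043945312), (38.712181091308594, 38.456382751464844), 43.77452087402344) 0.039824876783149665
hole 1187 ((513.3785400390625, 159.7575225830078), 19.810209274291992) ((512.7296142578125, 159.43661499023438), (38.011329650878906, 38.75125503540039), 1.5959147214889526) 0.039841771085365296
```

View pics/w6.png

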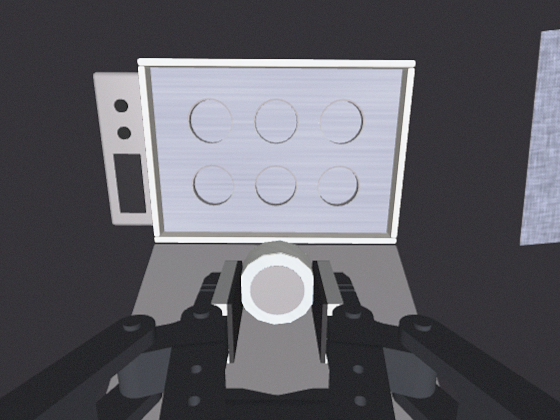

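```bash
cat > held.py <<'E'
from h import *
np.set_printoptions(precision=4,suppress=True)
now();Tp=pose(); im,d,P=shot('wrist'); L=(P-Tp[:3,3])@Tp[:3,:3]  # tool coords
w=(L[...,2]>.135)&(L[...,2]<.20)&(abs(L[...,1])<.0135)&(L[...,0]>-.03)&(L[...,0]<.035)
q=L[w]; q=q[q[:,0]<.03]; zt=np.percentile(q[:,2],10); top=q[abs(q[:,2]-np.median(q[q[:,2]<zt+.006][:,2]))<.003]
print('n',len(q),'top z pctl',np.percentile(q[:,2],[2,25,50,75,98]),'x range',np.percentile(top[:,0],[1,99]),'y range',np.percentile(top[:,1],[1,99]))
c=top.mean(0);print('plane n',np.linalg.svd(top-c,full_matrices=False)[2][2],'centre',c)
E
python3 held.py
```

```text
t 20.1 gp [0.528  0.2183 0.288 ] x [ 1.    -0.001 -0.009] z [-0.009 -0.002 -1.   ] w 0.0287 gf 39.7 F [-0.4 -0.8 -0.4] j [-0.13  0.33 -0.44  1.65  0.14  1.2  -2.18]
n 4836 top z pctl [0.1647 0.1655 0.166  0.1666 0.1789] x range [-0.0159  0.0138] y range [-0.0131  0.013 ]
plane n [ 0.0163  0.0018 -0.9999] centre [-0.0004 -0.0003  0.1659]
```

```bash
python3 -c "
from h import *
now();plan([.577,.284,.0705],0)"
```

```text
t 20.15 gp [0.5282 0.218  0.2883] x [ 1.    -0.002 -0.009] z [-0.009 -0.001 -1.   ] w 0.0283 gf 39.7 F [ 0.4 -0.1 -0.1] j [-0.13  0.33 -0.44  1.65  0.14  1.2  -2.18]
shift(cur tool) mm [ 49.3 -66.1 217.2] rotvec deg [ 0.08  0.51 -0.11] shift(if turned first) [ 47.4 -65.8 217.8] TCP target [0.577  0.284  0.2255]
```

```bash
python3 -m handwheel '0 0 0 .1 .5 -.1 .02;.0237 -.0329 0 0 0 0 .02;.0237 -.0329 .02 0 0 0 .02;0 0 .05 0 0 0 .02;0 0 .05 0 0 0 .02;0 0 .03 0 0 0 .02;0 0 .015 0 0 0 .02;0 0 0 0 0 0 .02;0 0 0 0 0 0 .02;0 0 0 0 0 0 .02'; python3 -c "
from h import *
now();plan([.577,.284,.0705],0)"
```

```text
time: 21.15
position: [0.5775, 0.2862, 0.2812]
eef_rot: [-0.002, 1.0, 0.001, 0.002]
force: [0.8, 0.4, 0.3]
width: 0.0287
grasp_force: 39.8
t 21.15 gp [0.5781 0.2867 0.1262] x [1.    0.001 0.003] z [ 0.003  0.003 -1.   ] w 0.0287 gf 39.8 F [0.8 0.4 0.3] j [-0.26  0.6  -0.4   1.65  0.27  0.95 -2.33]
shift(cur tool) mm [-0.7  2.4 55.7] rotvec deg [-0.19 -0.2   0.08] shift(if turned first) [-0.5  2.2 55.7] TCP target [0.577  0.284  0.2255]
```

```bash
python3 -m handwheel '-.0008 .0025 0 0 0 0 .02;0 0 .02 0 0 0 .02;0 0 .015 0 0 0 .02;0 0 .01 0 0 0 .02;0 0 .005 0 0 0 .02;0 0 .003 0 0 0 .02;0 0 0 0 0 0 .02;0 0 0 0 0 0 .02'; python3 -c "
from h import *
now();plan([.577,.284,.0705],0)"
```

```text
time: 21.95
position: [0.5761, 0.2837, 0.2261]
eef_rot: [-0.001, 1.0, 0.001, 0.0]
force: [0.5, 0.5, -0.5]
width: 0.0288
grasp_force: 39.8
t 21.95 gp [0.5762 0.2839 0.0711] x [1.    0.002 0.001] z [ 0.001  0.002 -1.   ] w 0.0288 gf 39.8 F [ 0.5  0.5 -0.5] j [-0.27  0.66 -0.38  1.69  0.31  0.85 -2.35]
shift(cur tool) mm [ 0.9 -0.3  0.6] rotvec deg [-0.1  -0.03  0.11] shift(if turned first) [ 0.9 -0.3  0.6] TCP target [0.577  0.284  0.2255]
```

```bash
python3 -m handwheel '0 0 .0005 0 0 0 .033;0 0 0 0 0 0 .036;0 0 0 0 0 0 .042;0 0 0 0 0 0 .046;0 0 0 0 0 0 .046;0 0 -.02 0 0 0 .046;0 0 -.05 0 0 0 .046;0 0 -.05 0 0 0 .046;0 0 -.05 0 0 0 .046;0 0 -.03 0 0 0 .06;0 0 0 0 0 0 .06;0 0 0 0 0 0 .06'; cat > holes.py <<'E'
from h import *
now();im,d,P=shot('wrist')
for y in (.160,.222,.284):
    for x in (.514,.576):
        m=(np.hypot(P[...,0]-x,P[...,1]-y)<.024)&(P[...,2]<.09); z=P[m][:,2]
        c=m&(P[...,2]>.053); s=''
        if c.sum()>60:
            q=P[c]; s=np.round(cv2.minEnclosingCircle((q[:,:2]*1000).astype(np.float32))[0],1),'z',np.round(np.percentile(q[:,2],[5,50,95]),4)
        print(x,y,m.sum(),'median z',round(float(np.median(z)),4) if len(z) else None,s)
E
python3 holes.py; python3 -c "
from h import *
plan([.53,-.14,.24],0)"
```

```text
time: 23.15
position: [0.5759, 0.2831, 0.4257]
eef_rot: [-0.001, 1.0, 0.001, 0.001]
force: [-0.9, -0.1, -0.2]
width: 0.0601
grasp_force: 0.0
t 23.15 gp [0.5761 0.2834 0.2707] x [1.    0.002 0.001] z [ 0.001  0.002 -1.   ] w 0.0601 gf 0.0 F [-0.9 -0.1 -0.2] j [-0.23  0.46 -0.44  1.5   0.2   1.22 -2.26]
0.514 0.16 1758 median z 0.0406 
0.576 0.16 2037 median z 0.0405 
0.514 0.222 1758 median z 0.0405 
0.576 0.222 2033 median z 0.0404 
0.514 0.284 1751 median z 0.0404 
0.576 0.284 2027 median z 0.0503 (array([574.7, 284.9]), 'z', array([0.0547, 0.0559, 0.0571]))
shift(cur tool) mm [-46.4 422.8  29.1] rotvec deg [-0.04  0.05  0.1 ] shift(if turned first) [-45.7 422.9  29.4] TCP target [ 0.53  -0.14   0.395]
```

```bash
python3 -m handwheel '-.0046 .0423 .0029 0 0 0 .06;-.0046 .0423 .0029 0 0 0 .06;-.0046 .0423 .0029 0 0 0 .06;-.0046 .0423 .0029 0 0 0 .06;-.0046 .0423 .0029 0 0 0 .06;-.0046 .0423 .0029 0 0 0 .06;-.0046 .0423 .0029 0 0 0 .06;-.0046 .0423 .0029 0 0 0 .06;-.0046 .0423 .0029 0 0 0 .06;-.0046 .0423 .0029 0 0 0 .06;0 0 0 0 0 0 .06;0 0 0 0 0 0 .06;0 0 0 0 0 0 .06;0 0 0 0 0 0 .06'; python3 cells.py
```

```text
time: 24.6
position: [0.5309, -0.1383, 0.3951]
eef_rot: [-0.001, 1.0, 0.002, -0.0]
force: [0.3, 0.2, 0.3]
width: 0.0598
grasp_force: 0.0
t 24.6 gp [ 0.5308 -0.1379  0.2401] x [ 1.     0.004 -0.001] z [-0.001  0.002 -1.   ] w 0.0598 gf 0.0 F [0.3 0.2 0.3] j [ 0.41  0.31 -0.31  1.78  0.1   1.07 -1.5 ]
0 [ 561.1 -171.3] 15.8 0.0189
1 [ 481.6 -170.5] 16.2 0.0189
0 shift(cur tool) mm [ 30.1  33.5 212.2] rotvec deg [-0.11  0.02  0.24] shift(if turned first) [ 30.1  32.9 212.3] TCP target [ 0.5611 -0.1713  0.183 ]
1 shift(cur tool) mm [-49.4  32.4 212.3] rotvec deg [-0.11  0.02  0.24] shift(if turned first) [-49.3  32.1 212.3] TCP target [ 0.4816 -0.1705  0.183 ]
```

```bash
sed -i 's/>.0165)/>.0135)/' cells.py; sed -i 's/\[\*c,.028\]/[*c,.028 if 1 else 0]/' cells.py; python3 cells.py; python3 ws.py w7.png cell0
```

```text
t 24.65 gp [ 0.5309 -0.1381  0.2403] x [ 1.     0.004 -0.   ] z [-0.     0.002 -1.   ] w 0.06 gf 0.0 F [0.8 0.4 0.4] j [ 0.41  0.31 -0.31  1.78  0.1   1.07 -1.5 ]
0 [ 657.6 -219. ] 16.0 0.016
1 [ 561.3 -171.4] 15.8 0.0189
2 [ 482.  -170.7] 16.1 0.0189
0 shift(cur tool) mm [126.4  81.3 212.3] rotvec deg [-0.1   0.01  0.22] shift(if turned first) [126.7  80.4 212.5] TCP target [ 0.6576 -0.219   0.183 ]
1 shift(cur tool) mm [ 30.2  33.3 212.4] rotvec deg [-0.1   0.01  0.22] shift(if turned first) [ 30.3  32.8 212.5] TCP target [ 0.5613 -0.1714  0.183 ]
2 shift(cur tool) mm [-49.   32.2 212.4] rotvec deg [-0.1   0.01  0.22] shift(if turned first) [-49.   32.1 212.5] TCP target [ 0.482  -0.1707  0.183 ]
t 24.7 gp [ 0.5309 -0.1383  0.2405] x [ 1.     0.004 -0.   ] z [-0.     0.002 -1.   ] w 0.06 gf 0.0 F [-0.7 -0.2  0.3] j [ 0.41  0.31 -0.31  1.78  0.1   1.07 -1.5 ]
cell0 0.94 [314.0, 146.7] [ 0.5616 -0.171   0.0189]
cell0 0.74 [370.1, 27.6] [ 0.6574 -0.2178  0.0159]
cell0 0.66 [310.4, 225.6] [ 0.4843 -0.1699  0.0187]
```

View pics/w7.png

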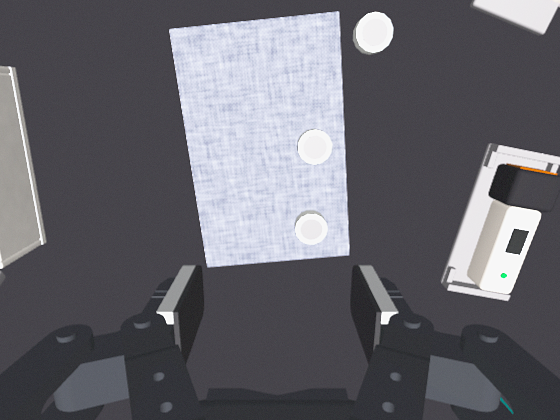

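```bash
python3 -m handwheel '.0316 .0203 0 0 0 0 .06;.0316 .0203 0 0 0 0 .06;.0316 .0203 0 0 0 0 .06;.0316 .0203 .02 0 0 0 .06;0 0 .05 0 0 0 .06;0 0 .05 0 0 0 .06;0 0 .04 0 0 0 .06;0 0 .025 0 0 0 .06;0 0 .0185 0 0 0 .06;0 0 .008 0 0 0 .06;0 0 .004 0 0 0 .06;0 0 0 0 0 0 .06;0 0 0 0 0 0 .02;0 0 0 0 0 0 .02;0 0 0 0 0 0 .02;0 0 0 0 0 0 .02;0 0 0 0 0 0 .02;0 0 0 0 0 0 .02;0 0 0 0 0 0 .02'; python3 -m handwheel '0 0 -.02 0 0 0 .02;0 0 -.04 0 0 0 .02;0 0 -.05 0 0 0 .02;0 0 -.05 0 0 0 .02;0 0 -.05 0 0 0 .02;0 0 0 0 0 0 .02;0 0 0 0 0 0 .02'; python3 held.py; python3 -c "
from h import *
plan([.577,.222,.2405],0)"
```

```text
time: 26.7
position: [0.6578, -0.2207, 0.1816]
eef_rot: [-0.0, 1.0, 0.001, 0.001]
force: [-0.8, 1.1, 6.9]
width: 0.0285
grasp_force: 39.1
time: 27.4
position: [0.6573, -0.2208, 0.3921]
eef_rot: [-0.0, 1.0, 0.001, 0.002]
force: [0.5, 0.2, -0.6]
width: 0.0286
grasp_force: 39.5
t 27.4 gp [ 0.6579 -0.2207  0.2371] x [1.    0.002 0.004] z [ 0.004  0.    -1.   ] w 0.0286 gf 39.5 F [ 0.5  0.2 -0.6] j [ 0.42  0.55 -0.26  1.41  0.14  1.19 -1.42]
n 4851 top z pctl [0.1646 0.1654 0.1659 0.1665 0.1788] x range [-0.0147  0.0148] y range [-0.0131  0.013 ]
plane n [ 0.0151  0.0002 -0.9999] centre [ 0.0007 -0.0003  0.1658]
shift(cur tool) mm [ -79.2 -442.9   -5. ] rotvec deg [-0.07 -0.01  0.1 ] shift(if turned first) [ -79.9 -442.8   -5.4] TCP target [0.577  0.222  0.3955]
```

```bash
python3 -m handwheel '-.008 -.0443 0 0 0 0 .02;-.008 -.0443 0 0 0 0 .02;-.008 -.0443 0 0 0 0 .02;-.008 -.0443 0 0 0 0 .02;-.008 -.0443 0 0 0 0 .02;-.008 -.0443 0 0 0 0 .02;-.008 -.0443 0 0 0 0 .02;-.008 -.0443 0 0 0 0 .02;-.008 -.0443 0 0 0 0 .02;-.008 -.0443 0 0 0 0 .02;0 0 .04 0 0 0 .02;0 0 .05 0 0 0 .02;0 0 .02 0 0 0 .02;0 0 0 0 0 0 .02;0 0 0 0 0 0 .02;0 0 0 0 0 0 .02'; python3 held.py; python3 -c "
from h import *
plan([.576,.222,.0705],0)"
```

```text
time: 29.05
position: [0.577, 0.2224, 0.2819]
eef_rot: [-0.001, 1.0, 0.001, 0.001]
force: [0.6, 0.4, 0.3]
width: 0.0285
grasp_force: 39.6
t 29.05 gp [0.5772 0.2228 0.1269] x [1.    0.002 0.002] z [ 0.002  0.002 -1.   ] w 0.0285 gf 39.6 F [0.6 0.4 0.3] j [-0.19  0.55 -0.36  1.72  0.23  0.91 -2.21]
n 4863 top z pctl [0.1645 0.1654 0.1658 0.1664 0.1788] x range [-0.0147  0.0149] y range [-0.0131  0.013 ]
plane n [ 0.0151 -0.0006 -0.9999] centre [ 0.0007 -0.0003  0.1657]
shift(cur tool) mm [-1.1  0.5 56.6] rotvec deg [-0.14 -0.13  0.09] shift(if turned first) [-1.   0.4 56.6] TCP target [0.576  0.222  0.2255]
```

```bash
python3 -m handwheel '-.0013 .0006 0 0 0 0 .02;0 0 .02 0 0 0 .02;0 0 .015 0 0 0 .02;0 0 .01 0 0 0 .02;0 0 .006 0 0 0 .02;0 0 .0045 0 0 0 .02;0 0 0 0 0 0 .02;0 0 0 0 0 0 .02;0 0 0 0 0 0 .033;0 0 0 0 0 0 .036;0 0 0 0 0 0 .042;0 0 0 0 0 0 .046;0 0 0 0 0 0 .046;0 0 -.02 0 0 0 .046;0 0 -.05 0 0 0 .046;0 0 -.05 0 0 0 .046;0 0 -.05 0 0 0 .046;0 0 0 0 0 0 .06;0 0 0 0 0 0 .06'; python3 holes.py; python3 -c "
from h import *
plan([.53,-.14,.24],0)"
```

```text
time: 31.0
position: [0.5753, 0.2215, 0.3967]
eef_rot: [-0.001, 1.0, 0.001, 0.002]
force: [-0.6, -0.5, -0.3]
width: 0.06
grasp_force: 0.0
t 31.0 gp [0.5757 0.2219 0.2417] x [1.    0.002 0.003] z [ 0.003  0.002 -1.   ] w 0.06 gf 0.0 F [-0.6 -0.5 -0.3] j [-0.16  0.43 -0.39  1.61  0.18  1.13 -2.16]
0.514 0.16 1908 median z 0.0404 
0.576 0.16 2384 median z 0.0405 
0.514 0.222 2031 median z 0.0404 
0.576 0.222 2385 median z 0.0504 (array([575.3, 222.7]), 'z', array([0.0546, 0.0559, 0.0571]))
0.514 0.284 1930 median z 0.0404 
0.576 0.284 2378 median z 0.0504 (array([574.8, 284.6]), 'z', array([0.0545, 0.0559, 0.057 ]))
shift(cur tool) mm [-45.6 361.2  -0.5] rotvec deg [-0.07 -0.01  0.1 ] shift(if turned first) [-44.9 361.2  -0. ] TCP target [ 0.53  -0.14   0.395]
```

```bash
python3 -m handwheel '-.0051 .0401 0 0 0 0 .06;-.0051 .0401 0 0 0 0 .06;-.0051 .0401 0 0 0 0 .06;-.0051 .0401 0 0 0 0 .06;-.0051 .0401 0 0 0 0 .06;-.0051 .0401 0 0 0 0 .06;-.0051 .0401 0 0 0 0 .06;-.0051 .0401 0 0 0 0 .06;-.0051 .0401 0 0 0 0 .06;0 0 0 0 0 0 .06;0 0 0 0 0 0 .06;0 0 0 0 0 0 .06;0 0 0 0 0 0 .06'; python3 cells.py
```

```text
time: 32.35
position: [0.5301, -0.1381, 0.394]
eef_rot: [-0.001, 1.0, 0.002, -0.0]
force: [0.6, 0.2, -0.6]
width: 0.0602
grasp_force: 0.0
t 32.35 gp [ 0.53   -0.1378  0.239 ] x [ 1.     0.004 -0.001] z [-0.001  0.002 -1.   ] w 0.0602 gf 0.0 F [ 0.6  0.2 -0.6] j [ 0.39  0.31 -0.27  1.78  0.09  1.06 -1.49]
0 [ 561.1 -171.6] 16.1 0.0189
1 [ 482.2 -170.5] 15.8 0.0188
0 shift(cur tool) mm [ 31.   34.  211.1] rotvec deg [-0.11  0.04  0.23] shift(if turned first) [ 31.   33.5 211.2] TCP target [ 0.5611 -0.1716  0.183 ]
1 shift(cur tool) mm [-47.9  32.6 211.1] rotvec deg [-0.11  0.04  0.23] shift(if turned first) [-47.9  32.4 211.2] TCP target [ 0.4822 -0.1705  0.183 ]
```

```bash
python3 -m handwheel '.0310 .0340 0 0 0 .2 .06;0 0 .04 0 0 0 .06;0 0 .05 0 0 0 .06;0 0 .05 0 0 0 .06;0 0 .04 0 0 0 .06;0 0 .019 0 0 0 .06;0 0 .008 0 0 0 .06;0 0 .004 0 0 0 .06;0 0 0 0 0 0 .06;0 0 0 0 0 0 .02;0 0 0 0 0 0 .02;0 0 0 0 0 0 .02;0 0 0 0 0 0 .02;0 0 0 0 0 0 .02;0 0 0 0 0 0 .02;0 0 0 0 0 0 .02'; python3 -m handwheel '0 0 -.02 0 0 0 .02;0 0 -.04 0 0 0 .02;0 0 -.05 0 0 0 .02;0 0 -.05 0 0 0 .02;0 0 -.05 0 0 0 .02;0 0 0 0 0 0 .02;0 0 0 0 0 0 .02'; python3 held.py; python3 -c "
from h import *
plan([.576,.160,.1405],0)"
```

```text
time: 34.0
position: [0.5615, -0.1734, 0.1851]
eef_rot: [-0.0, 1.0, -0.001, 0.001]
force: [-1.1, -0.2, 6.2]
width: 0.0286
grasp_force: 39.0
time: 34.7
position: [0.5609, -0.1735, 0.3955]
eef_rot: [-0.0, 1.0, -0.001, 0.002]
force: [-0.3, -0.4, -1.6]
width: 0.0285
grasp_force: 39.6
t 34.7 gp [ 0.5615 -0.1735  0.2405] x [ 1.    -0.002  0.004] z [ 0.004  0.    -1.   ] w 0.0285 gf 39.6 F [-0.3 -0.4 -1.6] j [ 0.41  0.37 -0.26  1.69  0.1   1.09 -1.45]
n 4829 top z pctl [0.1651 0.1659 0.1664 0.167  0.1793] x range [-0.0151  0.0144] y range [-0.0131  0.0129]
plane n [ 0.0145 -0.0007 -0.9999] centre [ 0.0003 -0.0003  0.1663]
shift(cur tool) mm [  14.8 -333.5   98.5] rotvec deg [-0.06 -0.02 -0.11] shift(if turned first) [  15.5 -333.5   98.2] TCP target [0.576  0.16   0.2955]
```

```bash
python3 -m handwheel '.0018 -.0417 0 0 0 0 .02;.0018 -.0417 0 0 0 0 .02;.0018 -.0417 0 0 0 0 .02;.0018 -.0417 0 0 0 0 .02;.0018 -.0417 0 0 0 0 .02;.0018 -.0417 0 0 0 0 .02;.0018 -.0417 0 0 0 0 .02;.0018 -.0417 0 0 0 0 .02;0 0 .05 0 0 0 .02;0 0 .05 0 0 0 .02;0 0 .015 0 0 0 .02;0 0 0 0 0 0 .02;0 0 0 0 0 0 .02;0 0 0 0 0 0 .02'; python3 held.py; python3 -c "
from h import *
plan([.576,.160,.0705],0)"
```

```text
time: 36.15
position: [0.5769, 0.1604, 0.2813]
eef_rot: [-0.001, 1.0, -0.001, 0.002]
force: [-0.3, -0.3, -0.7]
width: 0.0285
grasp_force: 39.7
t 36.15 gp [0.5774 0.1608 0.1263] x [ 1.    -0.002  0.003] z [ 0.003  0.003 -1.   ] w 0.0285 gf 39.7 F [-0.3 -0.3 -0.7] j [-0.1   0.52 -0.35  1.77  0.22  0.89 -2.11]
n 4821 top z pctl [0.1651 0.1659 0.1664 0.167  0.1792] x range [-0.0151  0.0144] y range [-0.0131  0.013 ]
plane n [ 0.0149  0.0009 -0.9999] centre [ 0.0002 -0.0003  0.1663]
shift(cur tool) mm [-1.   0.5 55.8] rotvec deg [-0.14 -0.21 -0.13] shift(if turned first) [-0.8  0.3 55.8] TCP target [0.576  0.16   0.2255]
```

```bash
python3 -m handwheel '-.0012 .0006 0 0 0 0 .02;0 0 .02 0 0 0 .02;0 0 .015 0 0 0 .02;0 0 .01 0 0 0 .02;0 0 .006 0 0 0 .02;0 0 .004 0 0 0 .02;0 0 0 0 0 0 .02;0 0 0 0 0 0 .02;0 0 0 0 0 0 .033;0 0 0 0 0 0 .036;0 0 0 0 0 0 .042;0 0 0 0 0 0 .046;0 0 0 0 0 0 .046;0 0 -.02 0 0 0 .046;0 0 -.05 0 0 0 .046;0 0 -.05 0 0 0 .046;0 0 -.05 0 0 0 .046;0 0 0 0 0 0 .06;0 0 0 0 0 0 .06'; python3 holes.py; python3 -c "
from h import *
plan([.53,-.14,.24],0)"
```

```text
time: 38.1
position: [0.5748, 0.1595, 0.3956]
eef_rot: [-0.001, 1.0, -0.001, 0.002]
force: [-0.9, -0.0, -1.4]
width: 0.0602
grasp_force: 0.0
t 38.1 gp [0.5753 0.1599 0.2406] x [ 1.    -0.002  0.003] z [ 0.003  0.002 -1.   ] w 0.0602 gf 0.0 F [-0.9 -0.  -1.4] j [-0.07  0.4  -0.38  1.66  0.16  1.11 -2.06]
0.514 0.16 2041 median z 0.0406 
0.576 0.16 2404 median z 0.0504 (array([574.3, 160.7]), 'z', array([0.0546, 0.0559, 0.0571]))
0.514 0.222 1939 median z 0.0404 
0.576 0.222 2386 median z 0.0505 (array([575.3, 222.7]), 'z', array([0.0546, 0.0559, 0.0571]))
0.514 0.284 2047 median z 0.0406 
0.576 0.284 2392 median z 0.0507 (array([574.7, 284.5]), 'z', array([0.0544, 0.0559, 0.0571]))
shift(cur tool) mm [-44.  299.4  -1.5] rotvec deg [-0.07 -0.01 -0.11] shift(if turned first) [-44.5 299.3  -1.1] TCP target [ 0.53  -0.14   0.395]
```

```bash
python3 -m handwheel '-.0055 .0374 0 0 0 0 .06;-.0055 .0374 0 0 0 0 .06;-.0055 .0374 0 0 0 0 .06;-.0055 .0374 0 0 0 0 .06;-.0055 .0374 0 0 0 0 .06;-.0055 .0374 0 0 0 0 .06;-.0055 .0374 0 0 0 0 .06;-.0055 .0374 0 0 0 0 .06;0 0 0 0 0 0 .06;0 0 0 0 0 0 .06;0 0 0 0 0 0 .06;0 0 0 0 0 0 .06'; python3 cells.py
```

```text
time: 39.35
position: [0.5305, -0.1381, 0.393]
eef_rot: [-0.001, 1.0, 0.0, -0.0]
force: [0.1, 0.3, 0.3]
width: 0.0601
grasp_force: 0.0
t 39.35 gp [ 0.5303 -0.1378  0.238 ] x [ 1.     0.001 -0.001] z [-0.001  0.002 -1.   ] w 0.0601 gf 0.0 F [0.1 0.3 0.3] j [ 0.39  0.31 -0.27  1.78  0.09  1.06 -1.49]
0 [ 482.  -170.6] 16.1 0.0188
0 shift(cur tool) mm [-48.3  32.7 210.2] rotvec deg [-0.12  0.03  0.03] shift(if turned first) [-48.4  32.3 210.2] TCP target [ 0.482  -0.1706  0.183 ]
```

```bash
python3 -m handwheel '-.0242 .0163 0 0 0 0 .06;-.0242 .0163 .01 0 0 0 .06;0 0 .04 0 0 0 .06;0 0 .04 0 0 0 .06;0 0 .05 0 0 0 .06;0 0 .04 0 0 0 .06;0 0 .018 0 0 0 .06;0 0 .008 0 0 0 .06;0 0 .004 0 0 0 .06;0 0 0 0 0 0 .06;0 0 0 0 0 0 .02;0 0 0 0 0 0 .02;0 0 0 0 0 0 .02;0 0 0 0 0 0 .02;0 0 0 0 0 0 .02;0 0 0 0 0 0 .02;0 0 0 0 0 0 .02'; python3 -m handwheel '0 0 -.02 0 0 0 .02;0 0 -.04 0 0 0 .02;0 0 -.05 0 0 0 .02;0 0 -.05 0 0 0 .02;0 0 -.05 0 0 0 .02;0 0 0 0 0 0 .02;0 0 0 0 0 0 .02'; python3 held.py; python3 -c "
from h import *
plan([.514,.222,.1405],0)"
```

```text
time: 41.1
position: [0.4822, -0.172, 0.1849]
eef_rot: [-0.0, 1.0, -0.001, 0.001]
force: [-1.3, 0.1, 5.9]
width: 0.0285
grasp_force: 38.9
time: 41.8
position: [0.4817, -0.1722, 0.3955]
eef_rot: [0.0, 1.0, -0.001, 0.002]
force: [-0.5, -0.5, -1.0]
width: 0.0286
grasp_force: 39.6
t 41.8 gp [ 0.4823 -0.1722  0.2405] x [ 1.    -0.002  0.004] z [ 0.004 -0.    -1.   ] w 0.0286 gf 39.6 F [-0.5 -0.5 -1. ] j [ 0.47  0.24 -0.27  1.87  0.07  1.04 -1.39]
n 4835 top z pctl [0.1649 0.1657 0.1662 0.1668 0.1791] x range [-0.0155  0.0143] y range [-0.0131  0.013 ]
plane n [ 0.0124  0.0003 -0.9999] centre [ 0.0001 -0.0002  0.1661]
shift(cur tool) mm [  31.9 -394.1   98.7] rotvec deg [-0.05 -0.04 -0.11] shift(if turned first) [  32.7 -394.1   98.4] TCP target [0.514  0.222  0.2955]
```

```bash
python3 -m handwheel '.008 -.0394 0 0 0 0 .02;.008 -.0394 0 0 0 0 .02;.008 -.0394 0 0 0 0 .02;.008 -.0394 0 0 0 0 .02;0 -.0394 0 0 0 0 .02;0 -.0394 0 0 0 0 .02;0 -.0394 0 0 0 0 .02;0 -.0394 0 0 0 0 .02;0 -.0394 0 0 0 0 .02;0 -.0395 0 0 0 0 .02;0 0 .05 0 0 0 .02;0 0 .05 0 0 0 .02;0 0 .015 0 0 0 .02;0 0 0 0 0 0 .02;0 0 0 0 0 0 .02;0 0 0 0 0 0 .02'; python3 held.py; python3 -c "
from h import *
plan([.514,.222,.0705],0)"
```

```text
time: 43.45
position: [0.5153, 0.2223, 0.2813]
eef_rot: [-0.001, 1.0, -0.001, 0.002]
force: [1.8, 0.7, 0.3]
width: 0.0284
grasp_force: 39.7
t 43.45 gp [0.5158 0.2228 0.1263] x [ 1.    -0.002  0.003] z [ 0.003  0.003 -1.   ] w 0.0284 gf 39.7 F [1.8 0.7 0.3] j [-0.17  0.48 -0.43  1.86  0.25  0.85 -2.29]
n 4838 top z pctl [0.1649 0.1657 0.1662 0.1668 0.1791] x range [-0.0155  0.0143] y range [-0.0131  0.013 ]
plane n [ 0.0141  0.0011 -0.9999] centre [ 0.0001 -0.0002  0.1661]
shift(cur tool) mm [-1.4  0.4 55.8] rotvec deg [-0.16 -0.19 -0.13] shift(if turned first) [-1.2  0.3 55.8] TCP target [0.514  0.222  0.2255]
```

```bash
python3 -m handwheel '-.0015 .0006 0 0 0 0 .02;0 0 .02 0 0 0 .02;0 0 .015 0 0 0 .02;0 0 .01 0 0 0 .02;0 0 .006 0 0 0 .02;0 0 .004 0 0 0 .02;0 0 0 0 0 0 .02;0 0 0 0 0 0 .02;0 0 0 0 0 0 .033;0 0 0 0 0 0 .036;0 0 0 0 0 0 .042;0 0 0 0 0 0 .046;0 0 0 0 0 0 .046;0 0 -.02 0 0 0 .046;0 0 -.05 0 0 0 .046;0 0 -.05 0 0 0 .046;0 0 -.05 0 0 0 .046;0 0 -.03 0 0 0 .06;0 0 -.02 0 0 0 .06;0 0 0 0 0 0 .06'; python3 - <<'E'
exec(open('holes.py').read())
np.set_printoptions(precision=4,suppress=True)
for n in ['scene','side']:
    im,d,P=shot(n); save(im,n+'2.png')
    m=(P[...,0]>.28)&(P[...,0]<.46)&(P[...,1]>.12)&(P[...,1]<.33)&(P[...,2]>.10)&(P[...,2]<.26)
    q=P[m]
    # sort into lid plane (front face) and handle in direction normal
    for _ in range(1):
        c=np.median(q,0); nn=np.array([.9,0,.43])
        for _ in range(6):
            k=q[abs((q-c)@nn)<.004]; c=k.mean(0); nn=np.linalg.svd(k-c,full_matrices=False)[2][2]
    if nn[0]<0: nn=-nn
    s=(q-c)@nn; h=q[s<-.02]; print(n,len(k),c,nn,'handle',len(h), np.percentile(h,[2,50,98],0) if len(h) else '')
E
```

```text
time: 45.5
position: [0.5133, 0.2217, 0.4475]
eef_rot: [-0.002, 1.0, -0.001, 0.003]
force: [0.5, 0.3, 0.4]
width: 0.0599
grasp_force: 0.0
t 45.5 gp [0.5141 0.2222 0.2925] x [ 1.    -0.002  0.005] z [ 0.005  0.004 -1.   ] w 0.0599 gf 0.0 F [0.5 0.3 0.4] j [-0.12  0.3  -0.47  1.68  0.15  1.19 -2.2 ]
0.514 0.16 1821 median z 0.0405 
0.576 0.16 2099 median z 0.0506 (array([574.3, 161. ]), 'z', array([0.0546, 0.056 , 0.0573]))
0.514 0.222 1804 median z 0.0504 (array([512.4, 222.7]), 'z', array([0.0546, 0.0559, 0.0571]))
0.576 0.222 2089 median z 0.0504 (array([575.1, 222.7]), 'z', array([0.0546, 0.056 , 0.0572]))
0.514 0.284 1810 median z 0.0405 
0.576 0.284 2080 median z 0.0505 (array([574.8, 284.8]), 'z', array([0.0545, 0.0559, 0.0572]))
scene 3633 [0.4168 0.2204 0.1589] [ 0.9024 -0.0052  0.4308] handle 0 
side 463 [0.3639 0.2242 0.1787] [ 0.3704 -0.0068 -0.9288] handle 628 [[0.3774 0.1255 0.212 ]
 [0.3819 0.2355 0.2161]
 [0.3883 0.3269 0.2195]]
```

View pics/side2.png

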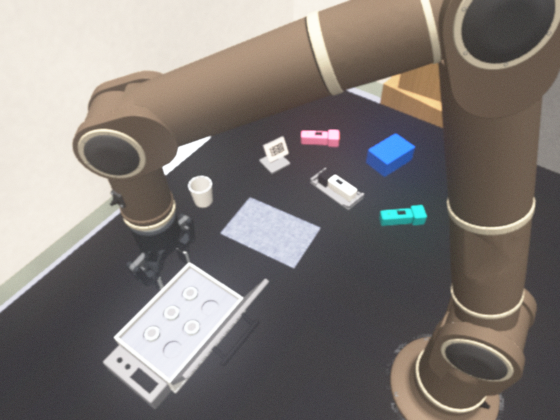

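```bash
python3 -m handwheel '-.03 -.0134 0 0 0 0 0;-.03 -.0134 0 0 0 0 0;-.03 -.0134 0 0 0 0 0;-.03 -.0134 0 0 0 0 0;-.03 -.0134 0 0 0 0 0;-.029 -.0134 0 0 0 0 0;0 0 0 0 0 0 0;0 0 0 0 0 0 0;0 0 0 0 0 0 0' 40; python3 - <<'E'
from h import *
now()
print("tip",(pose()[:3,3]+.173*pose()[:3,2]).round(4)); plan([.335,.302,.19],0,off=.173)
E
```

```text
time: 46.55
position: [0.3349, 0.3013, 0.4435]
eef_rot: [-0.0, 1.0, -0.001, -0.0]
force: [-0.3, -0.4, -0.9]
width: -0.0005
grasp_force: 0.0
t 46.55 gp [0.3347 0.3014 0.2885] x [ 1.    -0.003 -0.001] z [-0.001  0.001 -1.   ] w -0.0005 gf 0.0 F [-0.3 -0.4 -0.9] j [-0.28  0.12 -0.6   1.91  0.07  1.13 -2.48]
tip [0.3347 0.3014 0.2705]
shift(cur tool) mm [ 0.2 -0.7 80.5] rotvec deg [-0.03  0.05 -0.16] shift(if turned first) [ 0.1 -0.7 80.5] TCP target [0.335 0.302 0.363]
```

```bash
python3 -m handwheel '0 0 .04 0 0 0 0;0 0 .03 0 0 0 0;0 0 .01 0 0 0 0;0 0 0 0 0 0 0;.012 0 0 0 0 0 0;.012 0 0 0 0 0 0;.012 0 0 0 0 0 0;.012 0 0 0 0 0 0;.012 0 0 0 0 0 0;0 0 0 0 0 0 0'; python3 -c "
from h import *
now()"; python3 -m handwheel '.012 0 0 0 0 0 0;.012 0 0 0 0 0 0;.012 0 0 0 0 0 0;.008 0 0 0 0 0 0;0 0 0 0 0 0 0'; python3 - <<'E'
from h import *
now()
im,d,P=shot('scene')
m=(P[...,0]>.30)&(P[...,0]<.56)&(P[...,1]>.12)&(P[...,1]<.26)&(P[...,2]>.10)&(P[...,2]<.225); q=P[m]; c=q.mean(0); print(len(q),c.round(3),np.linalg.svd(q-c,full_matrices=False)[2][2].round(3))
E
```

```text
time: 47.55
position: [0.396, 0.3017, 0.3642]
eef_rot: [-0.001, 1.0, -0.002, 0.0]
force: [-0.1, 0.4, 0.1]
width: 0.0
grasp_force: 0.0
t 47.55 gp [0.3962 0.302  0.2092] x [ 1.    -0.003  0.001] z [ 0.001  0.002 -1.   ] w 0.0 gf 0.0 F [-0.1  0.4  0.1] j [-0.28  0.29 -0.56  1.92  0.18  0.98 -2.5 ]
time: 48.05
position: [0.4406, 0.3023, 0.3667]
eef_rot: [-0.002, 1.0, -0.001, 0.003]
force: [1.5, -0.2, 13.0]
width: 0.0003
grasp_force: 0.0
t 48.05 gp [0.4415 0.303  0.2117] x [ 1.    -0.003  0.006] z [ 0.006  0.005 -1.   ] w 0.0003 gf 0.0 F [ 1.5 -0.2 13. ] j [-0.27  0.34 -0.53  1.84  0.21  1.01 -2.45]
2144 [0.459 0.191 0.168] [0.996 0.034 0.087]
```

```bash
python3 -m handwheel '0 0 -.01 0 0 0 0;0 0 -.01 0 0 0 0;0 0 0 0 0 0 0'; python3 -m handwheel '.008 0 0 0 0 0 0;.008 0 0 0 0 0 0;.008 0 0 0 0 0 0;0 0 0 0 0 0 0'; python3 - <<'E'
from h import *
now()
im,d,P=shot('scene'); cv2.imwrite('pics/scene3.png',cv2.resize(im[60:280,300:540],None,fx=2.5,fy=2.5)[:,:,::-1])
m=(P[...,0]>.30)&(P[...,0]<.56)&(P[...,1]>.12)&(P[...,1]<.26)&(P[...,2]>.10)&(P[...,2]<.225); q=P[m]; c=q.mean(0); print(len(q),c.round(3),np.linalg.svd(q-c,full_matrices=False)[2][2].round(3))
E
```

```text
time: 48.4
position: [0.4384, 0.3021, 0.3856]
eef_rot: [-0.001, 1.0, -0.001, 0.001]
force: [-0.1, -0.1, -0.1]
width: 0.0002
grasp_force: 0.0
time: 48.8
position: [0.4634, 0.3015, 0.3835]
eef_rot: [-0.001, 1.0, -0.001, -0.0]
force: [0.3, -0.2, -0.7]
width: -0.0
grasp_force: 0.0
t 48.8 gp [0.4633 0.3017 0.2285] x [ 1.    -0.003 -0.   ] z [-0.     0.001 -1.   ] w -0.0 gf 0.0 F [ 0.3 -0.2 -0.7] j [-0.25  0.36 -0.52  1.77  0.2   1.06 -2.42]
1870 [0.473 0.192 0.17 ] [ 0.999  0.043 -0.027]
```

View pics/scene3.png

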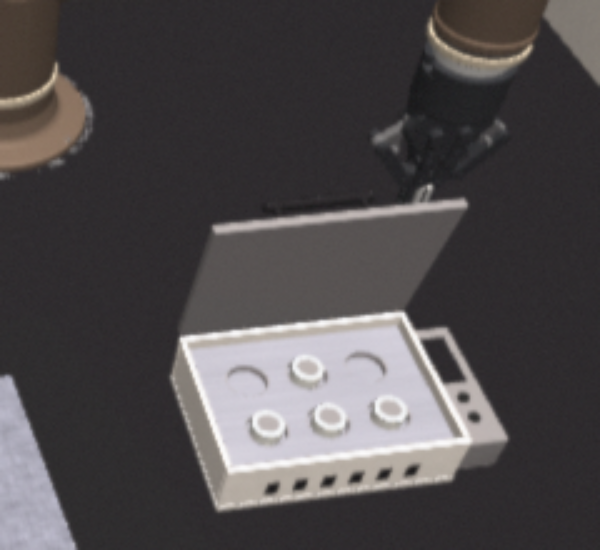

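```bash
python3 -m handwheel '.013 0 .003 0 0 0 0;.013 0 .007 0 0 0 0;.011 0 .0045 0 0 0 0;.011 0 .005 0 0 0 0;.011 0 .0055 0 0 0 0;.011 0 .0065 0 0 0 0;.0117 0 .010 0 0 0 0;.0117 0 .0115 0 0 0 0;.0117 0 .0135 0 0 0 0;0 0 0 0 0 0 0'; python3 -c "
from h import *
now()"; python3 -m handwheel '.0067 0 .0105 0 0 0 0;.0067 0 .011 0 0 0 0;.0067 0 .0115 0 0 0 0;0 0 0 0 0 0 0'; python3 -c "
from h import *
now()
im,d,P=shot('scene'); save(im,'scene4.png')
m=(P[...,0]>.44)&(P[...,0]<.68)&(P[...,1]>.12)&(P[...,1]<.26)&(P[...,2]>.07)&(P[...,2]<.26); q=P[m]; print(np.percentile(q,[2,50,98],0).round(3))"
```

```text
time: 49.85
position: [0.5684, 0.3007, 0.3146]
eef_rot: [0.0, 1.0, -0.002, -0.001]
force: [-0.0, 0.3, -0.2]
width: 0.0001
grasp_force: 0.0
t 49.85 gp [0.568  0.3006 0.1596] x [ 1.    -0.003 -0.003] z [-0.003 -0.    -1.   ] w 0.0001 gf 0.0 F [-0.   0.3 -0.2] j [-0.24  0.57 -0.46  1.62  0.28  1.02 -2.36]
time: 50.25
position: [0.5878, 0.3011, 0.2825]
eef_rot: [-0.0, 1.0, -0.001, -0.001]
force: [0.8, 0.2, -0.1]
width: -0.0001
grasp_force: 0.0
t 50.25 gp [0.5875 0.3011 0.1275] x [ 1.    -0.002 -0.002] z [-0.002  0.    -1.   ] w -0.0001 gf 0.0 F [ 0.8  0.2 -0.1] j [-0.25  0.63 -0.44  1.6   0.31  0.98 -2.36]
[[0.464 0.123 0.077]
 [0.571 0.192 0.103]
 [0.625 0.258 0.204]]
```

```bash
python3 -m handwheel '.003 0 .01 0 0 0 0;.002 0 .01 0 0 0 0;.002 0 .008 0 0 0 0;0 0 .005 0 0 0 0;0 0 .003 0 0 0 0;0 0 0 0 0 0 0;0 0 0 0 0 0 0'; python3 -c "
from h import *
now()
im,d,P=shot('scene'); save(im,'scene4.png')
m=(P[...,0]>.44)&(P[...,0]<.68)&(P[...,1]>.12)&(P[...,1]<.26)&(P[...,2]>.06)&(P[...,2]<.26); q=P[m]; print(np.percentile(q,[2,50,98],0).round(3))
k=q[abs(q[:,2]-np.median(q[:,2]))<.008]; print(np.linalg.lstsq(np.c_[k[:,0]-.46,np.ones(len(k))],k[:,2],rcond=None)[0])"
```

```text
time: 51.0
position: [0.5943, 0.3016, 0.2491]
eef_rot: [-0.001, 1.0, -0.001, 0.0]
force: [-0.8, -1.3, 4.7]
width: -0.0
grasp_force: 2.3
t 51.0 gp [0.5943 0.3018 0.0941] x [ 1.    -0.002  0.   ] z [ 0.     0.001 -1.   ] w -0.0 gf 2.3 F [-0.8 -1.3  4.7] j [-0.26  0.68 -0.43  1.61  0.33  0.93 -2.37]
[[0.466 0.123 0.065]
 [0.563 0.192 0.077]
 [0.631 0.258 0.169]]
[-0.00409846  0.07668236]
```

```bash
python3 -m handwheel '0 0 .003 0 0 0 0;0 0 .002 0 0 0 0;0 0 0 0 0 0 0;0 0 0 0 0 0 0'; python3 -m handwheel '0 0 -.02 0 0 0 0;0 0 -.05 0 0 0 0;0 0 -.05 0 0 0 0;0 0 -.05 0 0 0 0;0 0 -.05 0 0 0 0;0 0 0 0 0 0 0;0 0 0 0 0 0 0;0 0 0 0 0 0 0'; python3 -c "
from h import *
now()
for n in ['scene','side']:
    im,d,P=shot(n); save(im,n+'5.png')
    m=(P[...,0]>.465)&(P[...,0]<.62)&(P[...,1]>.12)&(P[...,1]<.33)&(P[...,2]>.06)&(P[...,2]<.085); k=P[m]; print(np.linalg.lstsq(np.c_[k[:,0]-.46,np.ones(len(k))],k[:,2],rcond=None)[0])
    q=P[(P[...,0]>.41)&(P[...,0]<.56)&(P[...,1]>-.41)&(P[...,1]<-.3)&(P[...,2]>.033)]; print(np.median(q,0))"
```

```text
time: 51.45
position: [0.594, 0.3018, 0.2487]
eef_rot: [-0.0, 1.0, -0.001, 0.001]
force: [-12.6, -9.0, 37.3]
width: 0.0
grasp_force: 18.7
time: 52.25
position: [0.5941, 0.3012, 0.4622]
eef_rot: [-0.0, 1.0, -0.001, -0.001]
force: [-0.1, -0.4, -0.2]
width: -0.0001
grasp_force: 0.0
t 52.25 gp [0.5938 0.3013 0.3072] x [ 1.    -0.002 -0.002] z [-0.002  0.    -1.   ] w -0.0001 gf 0.0 F [-0.1 -0.4 -0.2] j [-0.23  0.49 -0.48  1.38  0.23  1.32 -2.29]
[0.00031946 0.07645085]
[ 0.49852506 -0.3589099   0.04163458]
[-0.00123489  0.07493277]
[ 0.48515946 -0.35617583  0.04039141]
```

View pics/scene5.png

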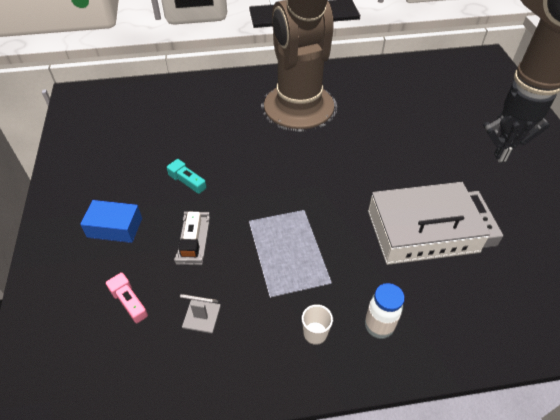

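The picture shows the lid flat on the heater at (430,215), an empty mat at (288,250), the scanner in its cradle at (190,233), and the bystanders where they started.

```bash
python3 -c "
from plant import hand_in
print(hand_in())"
```

```text
the job is handed in; nothing more can be done
None
```

I handed the job in at about 52 s: the scanner was held on the barcode for about 3 s from roughly 10 cm and laid back in its cradle, all four cells present are flat in their own pockets (one had been knocked off the mat onto the bench), and the lid is fully shut with the jar, box and beaker untouched; hand-in returned no verdict, and the scan aim was checked only by measurement.

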